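# Change the vials in the sampler tray with the column on bypass

## Task

Change the samples in the sampler: click the valve handle from the column position (green dot) round to bypass (orange dot), draw the sample tray fully out, put the used red-capped vials into the yellow tub and stand every fresh blue-capped vial upright in a well of the tray. Then push the tray fully home with the fresh vials in it and click the valve back to the column position; the valve must be on bypass whenever the tray is not home. Leave the column box, the bottle and the steel column where they are.

Things in the scene. Friction and masses are not known exactly. Their poses are not given: they have to be found in the camera images.
- sampler: White sampler module, 345 mm wide, 435 mm deep, 140 mm tall, fixed to the bench. Origin at bench level under the middle of its front face; x points from the front into the housing, z up. The sample tray slides out of the 180 mm wide, 110 mm tall slot in its front, along the module's -x.
- tray (a joint): Slide of the sample tray, m: 0 = fully home against its stop inside the housing (the start), 0.21 = drawn fully out against its front stop. The tray carries an aluminium rack 164 x 116 mm with six wells; its deck is 166 mm wide, top 22 mm above the bench, and reaches 72 mm before the module's front when home. Rubs with about 2 N; stays where it is left.
- tray_grip (a point): Top of the tray's black upright grip, 30 mm wide across the slide (y), 14 mm thick along it (x), standing 73 mm up from the tray's deck; its top is 95 mm above the bench. It stands 60 mm in front of the module's front when the tray is home, and may be pinched from above. Axes parallel to the sampler's; it moves with the tray.
- valve (a joint): Angle of the valve handle, rad: 0 = column position (white mark on the handle at the green dot, the start), 1.05 = bypass position (mark at the orange dot, 60 degrees clockwise seen from above). Each position is a spring detent; turning takes up to about 0.1 N m until halfway, then the handle snaps on into the other detent, even if let go. Hard stops lie 0.06 rad past either position.
- valve_grip (a point): Grip point of the valve handle, on its turning axis, 88 mm above the bench. The handle is a black bar 56 mm long (along this point's x, white mark at the -x end), 13 mm thick (y), from 71 to 97 mm above the bench, on a round white dial 74 mm across whose top is at 61 mm, on a fixed stand 110 x 100 mm. The point turns with the handle.
- tub: Open yellow tub for used vials, 120 mm (x) by 140 mm (y) outside, 45 mm tall, walls 4 mm, floor 4 mm thick, 350 g, loose: it may get knocked aside. Origin under its middle.
- mat: Flat blue mat, 170 mm square, 2 mm thick, fixed, on which the fresh vials stand at the start. Origin under its middle.
- well1 (a point): Centre of the floor of one of the tray's six round wells, 27 mm wide and 24 mm deep, 54 mm apart, 3 across the slide by 2 along it; the floor is 28 mm and the rack's top 52 mm above the bench. Moves with the tray; axes parallel to the sampler's. Wells 1-3 are the row nearer the grip.
- well2 (a point): Centre of the floor of one of the tray's six round wells, 27 mm wide and 24 mm deep, 54 mm apart, 3 across the slide by 2 along it; the floor is 28 mm and the rack's top 52 mm above the bench. Moves with the tray; axes parallel to the sampler's. Wells 1-3 are the row nearer the grip.
- well3 (a point): Centre of the floor of one of the tray's six round wells, 27 mm wide and 24 mm deep, 54 mm apart, 3 across the slide by 2 along it; the floor is 28 mm and the rack's top 52 mm above the bench. Moves with the tray; axes parallel to the sampler's. Wells 1-3 are the row nearer the grip.
- well4 (a point): Centre of the floor of one of the tray's six round wells, 27 mm wide and 24 mm deep, 54 mm apart, 3 across the slide by 2 along it; the floor is 28 mm and the rack's top 52 mm above the bench. Moves with the tray; axes parallel to the sampler's. Wells 1-3 are the row nearer the grip.
- well5 (a point): Centre of the floor of one of the tray's six round wells, 27 mm wide and 24 mm deep, 54 mm apart, 3 across the slide by 2 along it; the floor is 28 mm and the rack's top 52 mm above the bench. Moves with the tray; axes parallel to the sampler's. Wells 1-3 are the row nearer the grip.
- well6 (a point): Centre of the floor of one of the tray's six round wells, 27 mm wide and 24 mm deep, 54 mm apart, 3 across the slide by 2 along it; the floor is 28 mm and the rack's top 52 mm above the bench. Moves with the tray; axes parallel to the sampler's. Wells 1-3 are the row nearer the grip.
- fresh1: Fresh sample vial, amber glass with blue cap, 22.5 mm across (its foot 19.6 mm for the lowest 3.5 mm), 46 mm tall (cap 20 mm across, top 8 mm), 25 g, loose. Origin at the middle of its underside, z along it to the cap. Three or four are present.
- fresh2: Fresh sample vial, amber glass with blue cap, 22.5 mm across (its foot 19.6 mm for the lowest 3.5 mm), 46 mm tall (cap 20 mm across, top 8 mm), 25 g, loose. Origin at the middle of its underside, z along it to the cap. Three or four are present.
- fresh3: Fresh sample vial, amber glass with blue cap, 22.5 mm across (its foot 19.6 mm for the lowest 3.5 mm), 46 mm tall (cap 20 mm across, top 8 mm), 25 g, loose. Origin at the middle of its underside, z along it to the cap. Three or four are present.
- fresh4: Fresh sample vial, amber glass with blue cap, 22.5 mm across (its foot 19.6 mm for the lowest 3.5 mm), 46 mm tall (cap 20 mm across, top 8 mm), 25 g, loose. Origin at the middle of its underside, z along it to the cap. Three or four are present.
- used1: Used vial, same size as a fresh one but with a red cap, loose; stands in one of the tray's wells at the start. Origin at the middle of its underside. One to three are present.
- used2: Used vial, same size as a fresh one but with a red cap, loose; stands in one of the tray's wells at the start. Origin at the middle of its underside. One to three are present.
- used3: Used vial, same size as a fresh one but with a red cap, loose; stands in one of the tray's wells at the start. Origin at the middle of its underside. One to three are present.
- column_box: Bystander: cardboard column box, 300 x 75 x 42 mm, lying on the bench. Origin under its middle.
- bottle: Bystander: closed amber reagent bottle, 60 mm across, 130 mm tall. Origin under its middle.
- column: Bystander: steel chromatography column lying on the bench, 110 mm long along x, 14 mm across its end fittings. Origin under its middle.

How it is judged:
By the outcome, as a careful person would: the job done as asked, in the order asked, and still so for the second after the job is handed in, with the robot touching nothing.
Of fresh1, fresh2, fresh3, fresh4 only 3 to 4 are there at a start; the rules pass over those that are not, and their reading is None.
Of used1, used2, used3 only 1 to 3 are there at a start; the rules pass over those that are not, and their reading is None.
At some moment in a run one of tub may be knocked a few centimetres aside while the robot is not near it.
Once in a run the grip may slacken for a moment while it holds something.
It also fails if it takes over 210 s, if anything falls off the work surface, if the arm or the gripper's body presses on something with over 40 N, if the wrist force passes 120 N, or if a joint passes its speed limit or range.

## Robot

A 6-joint arm with a two-finger parallel gripper is mounted at the origin on the work surface. World frame = base frame: x ahead of the robot, y to its left, z up, the work surface at z = 0. Lengths are in m, angles in rad, forces in N, time in s.
With the tool pointing down it reaches from about 0.425 to 0.95 m from the base axis. Payload 3.5 kg.
Tool frame: the origin (TCP) lies on the centre line of the jaws, within the pads' length; the fingertips stand 11 mm ahead of it and the grasp point (between the pads) lies 8 mm behind it; y points along the fingers, x is the direction in which the jaws open and shut, and the axes are right-handed (so a half turn about y gives the same grasp; the last joint's range is limited). The gripper opens to 85 mm and grips with 20 to 120 N. Pads are 22 mm wide; open, the fingers measure 114 mm over their backs; the gripper's body (76 mm by 85 mm) begins 54 mm behind the grasp point. The pads swing forward as they close: fully open they stand 13 mm farther back than shut.
Start: joints at [0.967, 0.286, 1.577, -0, 1.279, -0.15], TCP at [0.296, 0.607, 0.242] pointing down, gripper open.
Joint ranges: [-2.77, 2.77], [-0.9, 2.22], [0.21, 2.48], [-1.53, 4.67], [0.24, 2.81], [-2.84, 2.84]. Speed limits (rad/s): [2.79, 2.79, 3.14, 3.14, 3.14, 3.14].

## Interface

Orientations are given as a unit quaternion [x, y, z, w].
In Python, from plant import get_state, read_camera, sign_off gives the robot as it stands.
- The arm moves only by the shell command python3 -m inch 'ROWS' [FORCE]. ROWS is JSON, a list of rows, each an object of numbers: "ax", "ay", "az": the turn, a rotation vector about the tool's x, y, z in rad; "x", "y", "z": the shift along the tool's x, y, z in mm; "hand": the closure, from -1 (fully open) to 1 (shut). In form: [{"ax": .., "ay": .., "az": .., "x": .., "y": .., "z": .., "hand": ..}, ...]. A call has 1 to 5 rows; each row shifts and turns the commanded pose from where the row before left it, along the tool's axes as they then stand; what a row does not reach is not made up. A row lasts 1/12 s, in which the tool goes at most 41.7 mm and 7.16 degrees, less where a joint would pass 70% of its speed; a pose out of reach is approached as far as the arm can. A call with a gripper value outside its range is refused whole. The fingers move at their own pace and stop on an object; FORCE is the grip in N (left out, the last holds). Time passes only in rows, so rows that do not move let the fingers close. It gives the time, the measured TCP pose, the force and the opening at its end, in the units of the state.
- get_state(): the state, without advancing time (a new reading comes with each control period).
- read_camera(name): name is "scene" or "top" or "wrist"; returns a dict with "img" (480x640x3 uint8, red, green, blue), "fov_y" (degrees; the focal length in pixels is half the picture's height over the tangent of half this angle, whatever the lens; pixels are square), "cx", "cy" (the principal point, pixels), "T" (4x4, takes a point from camera to world coordinates); the wrist camera has in their place "T_tool_cam" (4x4, takes a point from camera to tool coordinates, whose origin is the TCP and whose axes are the tool frame's). Camera axes: x right, y down, z forward; pixel columns grow to the right and rows downward; lengths in m; the calibration is good to about 2 mm. A picture is of the moment at which its call begins: read the wrist's pose just before it. There is no depth.
- sign_off(): hands the job in, once; it reports no verdict.
The state is a dict: "time": time; "qpos": joint angles; "dq": joint speeds; "joint_efforts": joint torques, N m; "eef_pos": TCP position; "tcp_rot": TCP orientation; "contact_force": force on the tool from outside, world axes, zero at the start; "wrist_torque": the same for the moment, N m; "opening": opening from 0.0 (shut) to 1.0 (fully open).
Only numpy, scipy, OpenCV 4.12 (cv2) and the standard library are available. Lean on these libraries where they do the work, as an engineer would, in place of code of your own. Each camera call takes 0.05 s, during which the arm holds its last target. There are 200 camera calls.

## Working session

There is one attempt and no reset: what is moved stays moved. The work goes in short steps, Python scripts to look and compute and a shell command to move; the robot and the scene stay as the last step left them, time stands still between calls to the robot, and variables do not carry over. Pictures are saved under pics/ and viewed, about 12 in all and at most 16, crops included, and the job is handed in when it is done.

```bash
ls; mkdir -p pics; python3 - <<'E'
from plant import *
import cv2
s=get_state(); print(s)
for n in ["scene","top","wrist"]:
    c=read_camera(n); cv2.imwrite(f"pics/{n}0.png",c["img"][:,:,::-1])
    print(n,{k:v for k,v in c.items() if k!="img"})
E
```

```text
pics
{'time': 0.0, 'qpos': array([ 9.66999769e-01,  2.87212585e-01,  1.57817043e+00, -2.27988498e-06,
        1.27858554e+00, -1.49992960e-01]), 'dq': array([-0.00050033, -0.00125051, -0.00144867, -0.00027042,  0.00045491,
        0.0017906 ]), 'joint_efforts': array([-1.79513136e-04, -4.05970967e+01, -2.92632186e+01, -1.29685068e-04,
        5.83795234e-03, -1.54205941e-05]), 'eef_pos': array([0.29552201, 0.60617494, 0.24091941]), 'tcp_rot': array([ 0.59999777,  0.37393346, -0.37547463, -0.59932899]), 'contact_force': array([ 0.63924382, -0.20064647,  0.23674806]), 'wrist_torque': array([0.02736217, 0.05624227, 0.0296966 ]), 'opening': 1.0000342434169764}
scene {'fov_y': 51.17957253360691, 'cx': 316.5053210722373, 'cy': 250.91917101225613, 'T': array([[ 0.53903218,  0.674583  , -0.50436305,  1.13407687],
       [ 0.84222774, -0.42468673,  0.33210483, -0.26510895],
       [ 0.00983598, -0.60380374, -0.79707233,  0.93018253],
       [ 0.        ,  0.        ,  0.        ,  1.        ]])}
top {'fov_y': 56.28345321428791, 'cx': 321.0068258760867, 'cy': 238.11084676533582, 'T': array([[ 0.02924428, -0.98698409,  0.15813661,  0.4678116 ],
       [-0.99929139, -0.03261823, -0.01878198,  0.07431213],
       [ 0.02369565, -0.15747529, -0.9872386 ,  1.02122301],
       [ 0.        ,  0.        ,  0.        ,  1.        ]])}
wrist {'fov_y': 68.8206655865834, 'cx': 319.99698895493964, 'cy': 240.7047379694597, 'T_tool_cam': array([[ 9.99999912e-01,  1.26773728e-04, -3.99987806e-04,
        -5.30202836e-04],
       [ 4.19420148e-04, -2.74313585e-01,  9.61640204e-01,
        -1.31469461e-01],
       [ 1.21886243e-05, -9.61640287e-01, -2.74313614e-01,
         7.03393385e-02],
       [ 0.00000000e+00,  0.00000000e+00,  0.00000000e+00,
         1.00000000e+00]])}
```

View pics/scene0.png

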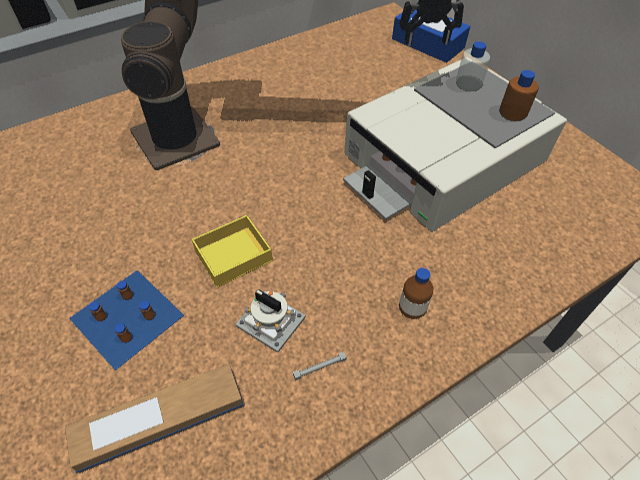

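View pics/top0.png

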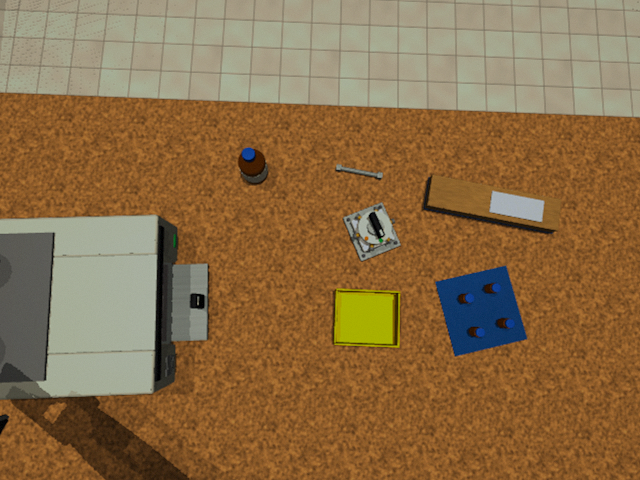

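The scene view shows four blue-capped vials on the mat (around 80–185, 270–365), the tub (232,250), the valve (268,312) and the tray with its black grip (369,185). In the top view the grip is at (197,301), the valve at (375,228), the tub at (367,318), and the vial caps at (467,297), (494,287), (508,323) and (479,331).

```bash
cat > h.py <<'E'
import numpy as np, cv2
from plant import get_state, read_camera, sign_off
from scipy.spatial.transform import Rotation as R
def cam(n, save=None):
    s=get_state(); c=read_camera(n)
    if n=="wrist":
        M=np.eye(4); M[:3,:3]=R.from_quat(s["tcp_rot"]).as_matrix(); M[:3,3]=s["eef_pos"]; c["T"]=M@c["T_tool_cam"]
    c["f"]=240/np.tan(np.radians(c["fov_y"]/2))
    if save: cv2.imwrite(f"pics/{save}.png",c["img"][:,:,::-1])
    return c
def ray(c,u,v):
    d=c["T"][:3,:3]@np.array([(u-c["cx"])/c["f"],(v-c["cy"])/c["f"],1]); return c["T"][:3,3],d/np.linalg.norm(d)
def p2w(c,u,v,z):
    o,d=ray(c,u,v); return o+d*(z-o[2])/d[2]
def w2p(c,p):
    q=np.linalg.inv(c["T"])@np.append(p,1); return c["f"]*q[0]/q[2]+c["cx"],c["f"]*q[1]/q[2]+c["cy"]
def two(c1,uv1,c2,uv2):
    o1,d1=ray(c1,*uv1);o2,d2=ray(c2,*uv2)
    t=np.linalg.lstsq(np.c_[d1,-d2],o2-o1,rcond=None)[0]
    a,b=o1+t[0]*d1,o2+t[1]*d2; return (a+b)/2,np.linalg.norm(a-b)
def hsv(c): return cv2.cvtColor(c["img"],cv2.COLOR_RGB2HSV)
def blobs(m,amin=20):
    n,l,st,ce=cv2.connectedComponentsWithStats(m.astype(np.uint8)); return [(ce[i].round(1),st[i]) for i in range(1,n) if st[i,4]>=amin]
def yaw():  # direction (deg) of the tool x axis in world
    x=R.from_quat(get_state()["tcp_rot"]).as_matrix()[:,0]; return np.degrees(np.arctan2(x[1],x[0]))
def go(p,yawdeg=None):
    "how far to go: turn about tool y first, then shift along the tool axes (mm)"
    s=get_state(); M=R.from_quat(s["tcp_rot"]).as_matrix(); t=0
    if yawdeg is not None:
        t=(yawdeg-yaw()+90)%180-90   # half turn symmetric
        # tilt correction: target rotation exactly down
        a=np.radians(yaw()+t); X=np.array([np.cos(a),np.sin(a),0]);Y=np.array([0,0,-1.]);T=np.c_[X,Y,np.cross(X,Y)]
        rv=R.from_matrix(M.T@T).as_rotvec(); M=T
        print("turn ax ay az",rv.round(3))
    d=M.T@(np.asarray(p)-s["eef_pos"])*1000
    print("shift x y z mm",d.round(1)," now",s["eef_pos"].round(4),"yaw",round(yaw(),1))
E
python3 - <<'E'
from h import *
c=cam("top"); k=cam("scene"); H=hsv(c); K=hsv(k)
up=lambda im,x,y,w,h,s:cv2.resize(im[y:y+h,x:x+w,::-1],None,fx=s,fy=s,interpolation=cv2.INTER_CUBIC)
a=up(c["img"],335,195,80,70,5); b=up(k["img"],230,280,80,70,5); d=up(c["img"],145,210,80,50,5);
e=up(c["img"],145,250,80,100,2.5);
L=np.hstack([a,b]); L2=np.hstack([up(c["img"],150,205,80,50,5),up(k["img"],335,120,110,100,2.5)[:250], ])
W=min(L.shape[1],L2.shape[1]); cv2.imwrite("pics/crop1.png",np.vstack([L[:,:W],L2[:,:W]]))
print(L.shape,L2.shape)
bl=(H[...,0]>105)&(H[...,0]<128)&(H[...,1]>150)
y=(H[...,0]>22)&(H[...,0]<35)&(H[...,1]>150)
for ce,st in blobs(bl): print("blue",ce,st, p2w(c,*ce,0.002).round(4))
for ce,st in blobs(y,200): print("yel",ce,st,p2w(c,*ce,0.03).round(4))
ys,xs=np.nonzero(y); r=cv2.minAreaRect(np.c_[xs,ys].astype(np.float32)); print(r,[p2w(c,*q,.045).round(3) for q in cv2.boxPoints(r)])
# grip top dark
V=H[...,2]; print(p2w(c,197,300,.095)); print(blobs((V[290:312,188:208]<45)))
for u,v in [(375,228)]: print(p2w(c,u,v,.088))
for ce in [(467,297),(494,287),(508,323),(479,331)]: print(p2w(c,*ce,.048).round(4))
E
```

```text
(350, 800, 3) (250, 675, 3)
blue [248.3 154.3] [242 148  13  14 145] [0.8258 0.2325 0.002 ]
blue [480.1 310.4] [ 436  267   90   89 5052] [ 0.4774 -0.3097  0.002 ]
yel [365.1 317.8] [ 334  288   66   60 3461] [ 0.4538 -0.0458  0.03  ]
((299.50006103515625, 290.5), (136.22337341308594, 294.9121398925781), 84.67598724365234) [array([0.615, 0.437, 0.045]), array([ 0.699, -0.209,  0.045]), array([ 0.403, -0.232,  0.045]), array([0.33 , 0.385, 0.045])]
[0.48050555 0.30497337 0.095     ]
[(array([ 8.7, 10.9]), array([  2,   4,  14,  15, 169], dtype=int32))]
[ 0.64278058 -0.05727012  0.088     ]
[ 0.5049 -0.2645  0.048 ]
[ 0.5283 -0.3243  0.048 ]
[ 0.452  -0.3522  0.048 ]
[ 0.4333 -0.2888  0.048 ]
```

View pics/crop1.png

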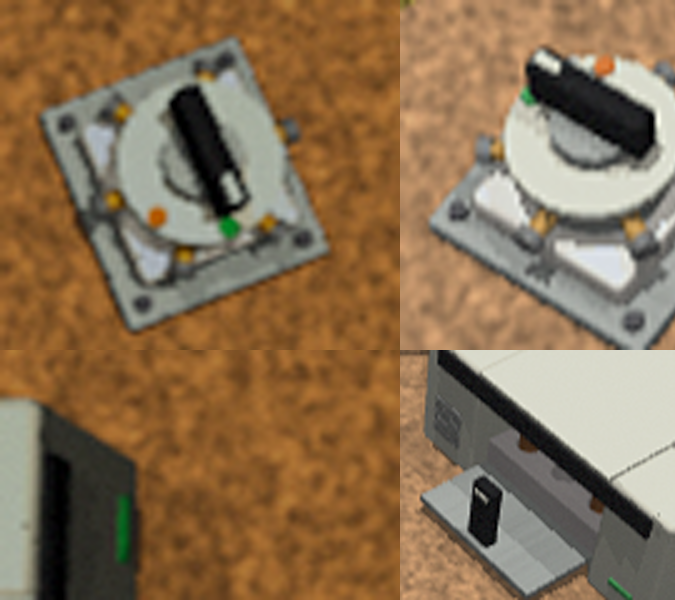

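```bash
python3 - <<'E'
from h import *
c=cam("top"); k=cam("scene"); H=hsv(c); K=hsv(k)
def dark(Hh,x,y,w,h,t=50):
    m=(Hh[y:y+h,x:x+w,2]<t).astype(np.uint8); n,l,st,ce=cv2.connectedComponentsWithStats(m); i=1+np.argmax(st[1:,4])
    ys,xs=np.nonzero(l==i); r=cv2.minAreaRect(np.c_[xs+x,ys+y].astype(np.float32)); return r
r=dark(H,360,208,30,36); print("valve top",r); print(p2w(c,*r[0],.09))
r2=dark(K,250,285,36,36); print("valve scene",r2); print(two(c,r[0],k,r2[0]))
e=[p2w(c,335+187/5,195+95/5,.097),p2w(c,335+235/5,195+200/5,.097)]; print(e,(e[0]+e[1])/2,np.linalg.norm(e[0]-e[1]),np.degrees(np.arctan2(*(e[0]-e[1])[1::-1])))
# deck front edge
P=[]
for v in range(270,336,3):
    row=H[v,200:216,1].astype(int); u=200+np.argmax(np.diff(row)>40); 
    if not 290<v<310: P.append(p2w(c,u+.5,v,.022))
P=np.array(P); vx,vy,x0,y0=cv2.fitLine(P[:,:2].astype(np.float32),cv2.DIST_HUBER,0,.01,.01).ravel()
print("deck edge dir deg",np.degrees(np.arctan2(vy,vx)),x0,y0,P[[0,-1]])
# module top front edge: bright -> dark at u~155
P=[]
for v in range(230,385,5):
    row=H[v,140:175,2].astype(int); u=140+np.argmin(np.diff(row)); P.append(p2w(c,u+.5,v,.14))
P=np.array(P); vx,vy,x0,y0=cv2.fitLine(P[:,:2].astype(np.float32),cv2.DIST_HUBER,0,.01,.01).ravel()
print("module edge dir",np.degrees(np.arctan2(vy,vx)),P[[0,10,-1]])
m=(H[...,0]>22)&(H[...,0]<35)&(H[...,1]>150); m[:280]=0;m[360:]=0;m[:,:320]=0;m[:,410:]=0
ys,xs=np.nonzero(m); q=cv2.minAreaRect(np.c_[xs,ys].astype(np.float32)); print("tub",q,[p2w(c,*b,.045).round(3) for b in cv2.boxPoints(q)])
print("yaw",yaw()); go([.643,-.057,.25],None)
E
```

```text
valve top ((376.05657958984375, 224.65838623046875), (25.89790153503418, 8.27387523651123), 70.34617614746094)
[ 0.64967746 -0.05915877  0.09      ]
valve scene ((267.6764831542969, 300.20587158203125), (29.154760360717773, 9.260923385620117), 30.963756561279297)
(array([ 0.65062473, -0.05984754,  0.08516147]), np.float64(1.0524157135685809e-05))
[array([ 0.67094066, -0.05019216,  0.097     ]), array([ 0.62667603, -0.07086167,  0.097     ])] [ 0.64880834 -0.06052691  0.097     ] 0.04885269927673419 25.030372608595062
deck edge dir deg 3.9454138 0.46044007 0.29876667 [[0.54798674 0.30480472 0.022     ]
 [0.4113668  0.2953821  0.022     ]]
module edge dir 3.5034103 [[0.61451939 0.3813174  0.14      ]
 [0.51600606 0.37474317 0.14      ]
 [0.32887921 0.36412053 0.14      ]]
tub ((367.1026611328125, 317.4837951660156), (66.06743621826172, 57.03414535522461), 2.337306022644043) [array([0.396, 0.024, 0.045]), array([0.517, 0.022, 0.045]), array([ 0.515, -0.122,  0.045]), array([ 0.394, -0.117,  0.045])]
yaw 64.00041553065057
shift x y z mm [-444.2   -7.8 -603. ]  now [0.2958 0.6066 0.242 ] yaw 64.0
```

```bash
python3 -m inch '[{"ay":-0.111,"y":-8},{"ay":-0.111,"y":-8},{"ay":-0.111,"y":-8},{"ay":-0.111,"y":-8},{"ay":-0.111,"y":-8}]'
python3 -m inch '[{"ay":-0.111,"y":-8},{"ay":-0.111,"y":-8},{"ay":-0.111,"y":-8},{"x":-32,"z":15},{"x":-32,"z":15}]'
python3 -m inch '[{"x":-32,"z":15},{"x":-32,"z":15},{"x":-32,"z":15},{"x":-32,"z":15},{"x":-32,"z":15}]'
python3 -m inch '[{"x":-37,"z":-10},{"x":-37,"z":-10},{"x":-37,"z":-10},{"x":-37,"z":-10},{"x":-37,"z":-10}]'
python3 -m inch '[{"x":-37,"z":-10},{"x":-37,"z":-10},{"x":-37,"z":-10},{"x":-37,"z":-10},{"x":-37,"z":-10}]'
python3 -m inch '[{"x":-37,"z":-10},{"x":-37,"z":-10},{"x":-37,"z":-10},{"x":-37,"z":-10},{}]'
python3 - <<'E'
from h import *
go([.650,-.060,.20],115)
c=cam("wrist","w1"); print(w2p(c,[.65,-.06,.097]))
E
```

```text
turn ax ay az [-0.   -0.89 -0.  ]
shift x y z mm [-753.8   42.   -39.3]  now [0.2958 0.6066 0.242 ] yaw 64.0
(np.float64(-22.733261772275057), np.float64(688.4014465069702))validation failed for argument at $[0]...
validation failed for argument at $[0]...
validation failed for argument at $[0]...
validation failed for argument at $[0]...
validation failed for argument at $[0]...
validation failed for argument at $[0]...
```

```bash
python3 -m inch '[{"ax":0,"ay":-0.111,"az":0,"x":0,"y":-8,"z":0,"hand":-1},{"ax":0,"ay":-0.111,"az":0,"x":0,"y":-8,"z":0,"hand":-1},{"ax":0,"ay":-0.111,"az":0,"x":0,"y":-8,"z":0,"hand":-1},{"ax":0,"ay":-0.111,"az":0,"x":0,"y":-8,"z":0,"hand":-1}]'
```

```text
time: 0.73
eef_pos: [0.2958, 0.6067, 0.2746]
tcp_rot: [0.501, 0.499, -0.499, -0.501]
contact_force: [-0.5, 0.9, 0.4]
opening: 0.996
```

```bash
python3 -m inch '[{"ax":0,"ay":-0.111,"az":0,"x":0,"y":-8,"z":0,"hand":-1},{"ax":0,"ay":-0.111,"az":0,"x":0,"y":-8,"z":0,"hand":-1},{"ax":0,"ay":-0.111,"az":0,"x":0,"y":-8,"z":0,"hand":-1},{"ax":0,"ay":-0.111,"az":0,"x":0,"y":-8,"z":0,"hand":-1},{"ax":0,"ay":0,"az":0,"x":-32,"y":0,"z":15,"hand":-1}]'
python3 -m inch '[{"ax":0,"ay":0,"az":0,"x":-32,"y":0,"z":15,"hand":-1},{"ax":0,"ay":0,"az":0,"x":-32,"y":0,"z":15,"hand":-1},{"ax":0,"ay":0,"az":0,"x":-32,"y":0,"z":15,"hand":-1},{"ax":0,"ay":0,"az":0,"x":-32,"y":0,"z":15,"hand":-1},{"ax":0,"ay":0,"az":0,"x":-32,"y":0,"z":15,"hand":-1}]'
python3 -m inch '[{"ax":0,"ay":0,"az":0,"x":-32,"y":0,"z":15,"hand":-1},{"ax":0,"ay":0,"az":0,"x":-37,"y":0,"z":-10,"hand":-1},{"ax":0,"ay":0,"az":0,"x":-37,"y":0,"z":-10,"hand":-1},{"ax":0,"ay":0,"az":0,"x":-37,"y":0,"z":-10,"hand":-1},{"ax":0,"ay":0,"az":0,"x":-37,"y":0,"z":-10,"hand":-1}]'
python3 -m inch '[{"ax":0,"ay":0,"az":0,"x":-37,"y":0,"z":-10,"hand":-1},{"ax":0,"ay":0,"az":0,"x":-37,"y":0,"z":-10,"hand":-1},{"ax":0,"ay":0,"az":0,"x":-37,"y":0,"z":-10,"hand":-1},{"ax":0,"ay":0,"az":0,"x":-37,"y":0,"z":-10,"hand":-1},{"ax":0,"ay":0,"az":0,"x":-37,"y":0,"z":-10,"hand":-1}]'
python3 -m inch '[{"ax":0,"ay":0,"az":0,"x":-37,"y":0,"z":-10,"hand":-1},{"ax":0,"ay":0,"az":0,"x":-37,"y":0,"z":-10,"hand":-1},{"ax":0,"ay":0,"az":0,"x":-37,"y":0,"z":-10,"hand":-1},{"ax":0,"ay":0,"az":0,"x":-37,"y":0,"z":-10,"hand":-1},{"ax":0,"ay":0,"az":0,"x":-37,"y":0,"z":-10,"hand":-1}]'
python3 - <<'E'
from h import *
go([.650,-.060,.20],115)
c=cam("wrist","w1"); print(w2p(c,[.65,-.06,.097]))
E
```

```text
time: 1.15
eef_pos: [0.296, 0.5746, 0.307]
tcp_rot: [0.378, 0.599, -0.596, -0.379]
contact_force: [0.1, -0.7, 0.9]
opening: 0.999
time: 1.57
eef_pos: [0.2946, 0.3931, 0.3063]
tcp_rot: [0.38, 0.596, -0.596, -0.38]
contact_force: [0.5, -0.7, 0.7]
opening: 0.998
time: 1.98
eef_pos: [0.394, 0.2403, 0.3069]
tcp_rot: [0.381, 0.597, -0.596, -0.38]
contact_force: [0.7, -0.4, -0.3]
opening: 0.995
time: 2.4
eef_pos: [0.5175, 0.0933, 0.3066]
tcp_rot: [0.381, 0.596, -0.596, -0.38]
contact_force: [1.3, 0.7, 0.6]
opening: 0.999
time: 2.82
eef_pos: [0.6408, -0.0535, 0.3064]
tcp_rot: [0.381, 0.596, -0.596, -0.381]
contact_force: [0.6, -0.3, 1.1]
opening: 1.002
turn ax ay az [ 0.    -0.002 -0.   ]
shift x y z mm [ -9.8 106.4  -5.6]  now [ 0.6408 -0.0535  0.3064] yaw 114.9
(np.float64(309.96036948730585), np.float64(220.3381993172366))
```

View pics/w1.png

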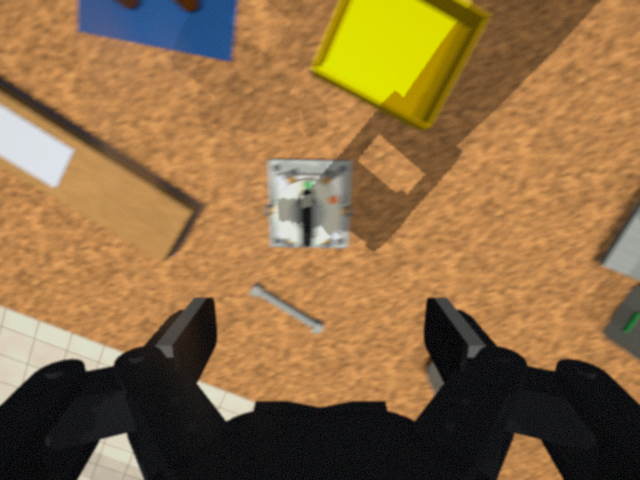

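The wrist view shows the handle upright at about (307,193)–(307,246), with its mark at the green dot. It is already aligned with the jaws, about 3 px off the predicted point.

```bash
python3 -m inch '[{"ax":0,"ay":0,"az":0,"x":-6,"y":35,"z":-3,"hand":-0.4},{"ax":0,"ay":0,"az":0,"x":-5,"y":35,"z":-3,"hand":-0.4},{"ax":0,"ay":0,"az":0,"x":0,"y":36,"z":0,"hand":-0.4},{"ax":0,"ay":0,"az":0,"x":0,"y":0,"z":0,"hand":-0.4}]'
python3 - <<'E'
from h import *
c=cam("wrist","w2"); H=hsv(c); u,v=map(int,w2p(c,[.65,-.06,.097])); print(u,v)
w=H[v-70:v+60,u-50:u+50]; m=w[...,2]<55
for ce,st in blobs(m,100): print(ce+[u-50,v-70],st)
n,l,st,ce=cv2.connectedComponentsWithStats(m.astype(np.uint8)); i=1+np.argmax(st[1:,4]); ys,xs=np.nonzero(l==i)
r=cv2.minAreaRect(np.c_[xs+u-50,ys+v-70].astype(np.float32)); print(r,[p2w(c,*q,.097).round(4) for q in cv2.boxPoints(r)],p2w(c,*r[0],.097))
cv2.imwrite("pics/w2c.png",cv2.resize(c["img"][v-100:v+100,u-120:u+120,::-1],None,fx=2,fy=2))
E
```

```text
time: 3.2
eef_pos: [0.6451, -0.0583, 0.1906]
tcp_rot: [-0.375, -0.594, 0.598, 0.386]
contact_force: [-1.5, 0.1, -2.3]
opening: 0.698
312 256
[312.7 253.5] [  42   24   19   82 1141]
((312.9999694824219, 250.5), (17.999996185302734, 80.99998474121094), 0.0) [array([ 0.6753, -0.0553,  0.097 ]), array([ 0.6233, -0.0786,  0.097 ]), array([ 0.6184, -0.068 ,  0.097 ]), array([ 0.6701, -0.0439,  0.097 ])] [ 0.64593987 -0.0618312   0.097     ]
```

View pics/w2c.png

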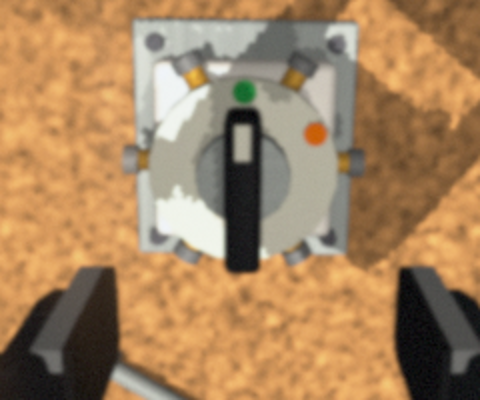

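The handle is upright at about (242,190) in the crop, centred between the fingers, with the green dot above its mark.

```bash
python3 - <<'E'
from h import *
go([.648,-.061,.082],115)
X=R.from_quat(get_state()["tcp_rot"]).as_matrix()[:,0]; print((np.array([.6459,-.0618,.1])-get_state()["eef_pos"])@X)
E
```

```text
turn ax ay az [-0.009 -0.002  0.007]
shift x y z mm [-2.800e+00  1.128e+02 -1.000e-01]  now [ 0.6467 -0.0585  0.1948] yaw 114.9
-0.0033344113490554957
```

```bash
python3 -m inch '[{"ax":0,"ay":0,"az":0,"x":-3,"y":35,"z":0,"hand":-0.4},{"ax":0,"ay":0,"az":0,"x":0,"y":30,"z":0,"hand":-0.4},{"ax":0,"ay":0,"az":0,"x":0,"y":0,"z":0,"hand":-0.4},{"ax":0,"ay":0,"az":0,"x":0,"y":0,"z":0,"hand":-0.4}]'
python3 - <<'E'
from h import *
go([.648,-.061,.082],115);print(get_state()["contact_force"])
E
```

```text
time: 3.58
eef_pos: [0.6511, -0.0616, 0.1363]
tcp_rot: [-0.38, -0.596, 0.596, 0.381]
contact_force: [0.1, -0.5, 0.0]
opening: 0.701
turn ax ay az [-0.    -0.002  0.   ]
shift x y z mm [ 1.9 54.3  2.6]  now [ 0.6511 -0.0616  0.1363] yaw 114.9
[ 0.14346327 -0.49623617  0.01913379]
```

```bash
cat >> h.py <<'E'
def handle(z=.097):
    c=cam("wrist"); H=hsv(c); u,v=map(int,w2p(c,[.65,-.06,z])); x0,y0=max(u-90,0),max(v-150,0)
    w=H[y0:v+110,x0:u+90]; m=((w[...,2]<55)).astype(np.uint8)
    n,l,st,ce=cv2.connectedComponentsWithStats(m)
    for i in range(1,n):
        if st[i,4]>300:
            ys,xs=np.nonzero(l==i); r=cv2.minAreaRect(np.c_[xs+x0,ys+y0].astype(np.float32)); print([np.round(q,1) for q in r],p2w(c,*r[0],z).round(4), "expected px",u,v)
E
python3 -c "
from h import *
handle()"
```

```text
[array([323., 271.]), array([104.,  24.]), np.float64(90.0)] [ 0.6454 -0.0623  0.097 ] expected px 323 280
[array([401. , 339.5]), array([99., 22.]), np.float64(90.0)] [ 0.6638 -0.0063  0.097 ] expected px 323 280
[array([241. , 341.5]), array([95., 16.]), np.float64(90.0)] [ 0.702  -0.0858  0.097 ] expected px 323 280
```

```bash
python3 -m inch '[{"ax":0,"ay":0,"az":0,"x":2,"y":27,"z":2,"hand":-0.4},{"ax":0,"ay":0,"az":0,"x":0,"y":27,"z":0,"hand":-0.4},{"ax":0,"ay":0,"az":0,"x":0,"y":0,"z":0,"hand":-0.4},{"ax":0,"ay":0,"az":0,"x":0,"y":0,"z":0,"hand":-0.4}]'
python3 -m inch '[{"ax":0,"ay":0,"az":0,"x":0,"y":0,"z":0,"hand":0.5},{"ax":0,"ay":0,"az":0,"x":0,"y":0,"z":0,"hand":1},{"ax":0,"ay":0,"az":0,"x":0,"y":0,"z":0,"hand":1},{"ax":0,"ay":0,"az":0,"x":0,"y":0,"z":0,"hand":1},{"ax":0,"ay":0,"az":0,"x":0,"y":0,"z":0,"hand":1}]' 25
python3 -m inch '[{"ax":0,"ay":0,"az":0,"x":0,"y":0,"z":0,"hand":1},{"ax":0,"ay":0,"az":0,"x":0,"y":0,"z":0,"hand":1}]'
```

```text
time: 3.97
eef_pos: [0.6491, -0.0609, 0.0831]
tcp_rot: [0.381, 0.596, -0.596, -0.38]
contact_force: [0.4, 0.8, 1.4]
opening: 0.705
time: 4.38
eef_pos: [0.6494, -0.0607, 0.0835]
tcp_rot: [0.381, 0.596, -0.595, -0.38]
contact_force: [-1.9, 1.8, 6.0]
opening: 0.145
time: 4.55
eef_pos: [0.6494, -0.0608, 0.0835]
tcp_rot: [0.381, 0.596, -0.595, -0.38]
contact_force: [-1.8, 1.9, 6.3]
opening: 0.147
```

```bash
python3 -m inch '[{"ax":0,"ay":0.1,"az":0,"x":0,"y":0,"z":0,"hand":1},{"ax":0,"ay":0.1,"az":0,"x":0,"y":0,"z":0,"hand":1},{"ax":0,"ay":0.1,"az":0,"x":0,"y":0,"z":0,"hand":1},{"ax":0,"ay":0.1,"az":0,"x":0,"y":0,"z":0,"hand":1},{"ax":0,"ay":0.1,"az":0,"x":0,"y":0,"z":0,"hand":1}]' 40
python3 -m inch '[{"ax":0,"ay":0.1,"az":0,"x":0,"y":0,"z":0,"hand":1},{"ax":0,"ay":0.1,"az":0,"x":0,"y":0,"z":0,"hand":1},{"ax":0,"ay":0.1,"az":0,"x":0,"y":0,"z":0,"hand":1},{"ax":0,"ay":0.1,"az":0,"x":0,"y":0,"z":0,"hand":1},{"ax":0,"ay":0.1,"az":0,"x":0,"y":0,"z":0,"hand":1}]'
python3 -m inch '[{"ax":0,"ay":0.05,"az":0,"x":0,"y":0,"z":0,"hand":1},{"ax":0,"ay":0,"az":0,"x":0,"y":0,"z":0,"hand":1},{"ax":0,"ay":0,"az":0,"x":0,"y":0,"z":0,"hand":1}]'
python3 -m inch '[{"ax":0,"ay":0,"az":0,"x":0,"y":0,"z":0,"hand":-0.4},{"ax":0,"ay":0,"az":0,"x":0,"y":0,"z":0,"hand":-0.4},{"ax":0,"ay":0,"az":0,"x":0,"y":0,"z":0,"hand":-0.4},{"ax":0,"ay":0,"az":0,"x":0,"y":0,"z":0,"hand":-0.4}]'
python3 -m inch '[{"ax":0,"ay":0,"az":0,"x":0,"y":-30,"z":0,"hand":-0.4},{"ax":0,"ay":0,"az":0,"x":0,"y":-40,"z":0,"hand":-0.4},{"ax":0,"ay":0,"az":0,"x":0,"y":-40,"z":0,"hand":-0.4},{"ax":0,"ay":0,"az":0,"x":0,"y":0,"z":0,"hand":-0.4},{"ax":0,"ay":0,"az":0,"x":0,"y":0,"z":0,"hand":-0.4}]'
python3 - <<'E'
from h import *
handle(); c=cam("wrist"); H=hsv(c); 
w=H[100:400,200:440]; g=(w[...,0]>50)&(w[...,0]<75)&(w[...,1]>130); o=(w[...,0]<14)&(w[...,1]>210)&(w[...,2]>170)
print("green",blobs(g,15)); print("orange",blobs(o,60))
s=c["img"][180:340,220:420]; cv2.imwrite("pics/w3.png",cv2.resize(s[:,:,::-1],None,fx=2,fy=2)); go([.53,.30,.25],None)
E
```

```text
time: 4.97
eef_pos: [0.6493, -0.0602, 0.0835]
tcp_rot: [0.517, 0.483, -0.481, -0.517]
contact_force: [-1.8, 3.4, 6.2]
opening: 0.143
time: 5.38
eef_pos: [0.6495, -0.0598, 0.0835]
tcp_rot: [-0.62, -0.34, 0.338, 0.621]
contact_force: [-1.0, 5.6, 6.1]
opening: 0.142
time: 5.63
eef_pos: [0.6495, -0.0597, 0.0835]
tcp_rot: [-0.628, -0.326, 0.324, 0.628]
contact_force: [-1.2, 5.7, 6.5]
opening: 0.146
time: 5.97
eef_pos: [0.6482, -0.0612, 0.0809]
tcp_rot: [-0.628, -0.325, 0.325, 0.628]
contact_force: [0.1, 0.3, -0.9]
opening: 0.693
time: 6.38
eef_pos: [0.6505, -0.0617, 0.1956]
tcp_rot: [0.63, 0.327, -0.323, -0.626]
contact_force: [0.1, 0.2, -0.1]
opening: 0.7
[array([321., 238.]), array([78., 18.]), np.float64(90.0)] [ 0.6459 -0.0582  0.097 ] expected px 322 244
[array([242., 322.]), array([20., 62.]), np.float64(0.0)] [ 0.6647 -0.1423  0.097 ] expected px 322 244
[array([400., 322.]), array([62., 22.]), np.float64(90.0)] [ 0.7317 -0.0479  0.097 ] expected px 322 244
green [(array([ 86.4, 113.5]), array([ 82, 109,  10,  10,  75], dtype=int32))]
orange []
shift x y z mm [226.5 -59.4 304.8]  now [ 0.6479 -0.061   0.1904] yaw 54.7
```

View pics/w3.png

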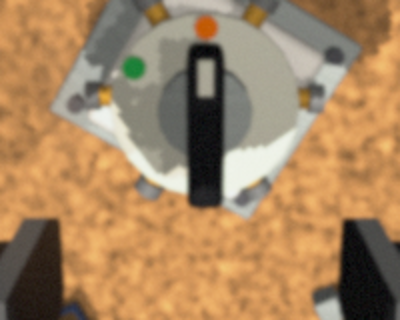

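Valve is on bypass: the white mark points at the orange dot (206,27). Next I'll go to the tray grip.

```bash
python3 -m inch '[{"ax":0,"ay":-0.114,"az":0,"x":0,"y":-8,"z":0,"hand":-0.4},{"ax":0,"ay":-0.114,"az":0,"x":0,"y":-8,"z":0,"hand":-0.4},{"ax":0,"ay":-0.114,"az":0,"x":0,"y":-8,"z":0,"hand":-0.4},{"ax":0,"ay":-0.113,"az":0,"x":0,"y":-8,"z":0,"hand":-0.4},{"ax":0,"ay":-0.113,"az":0,"x":0,"y":-8,"z":0,"hand":-0.4}]'
python3 -m inch '[{"ax":0,"ay":-0.113,"az":0,"x":0,"y":-8,"z":0,"hand":-0.4},{"ax":0,"ay":0,"az":0,"x":37.6,"y":0,"z":14.4,"hand":-0.4},{"ax":0,"ay":0,"az":0,"x":37.6,"y":0,"z":14.4,"hand":-0.4},{"ax":0,"ay":0,"az":0,"x":37.6,"y":0,"z":14.4,"hand":-0.4},{"ax":0,"ay":0,"az":0,"x":37.6,"y":0,"z":14.4,"hand":-0.4}]'
python3 -m inch '[{"ax":0,"ay":0,"az":0,"x":37.6,"y":0,"z":14.4,"hand":-0.4},{"ax":0,"ay":0,"az":0,"x":37.6,"y":0,"z":14.4,"hand":-0.4},{"ax":0,"ay":0,"az":0,"x":37.6,"y":0,"z":14.4,"hand":-0.4},{"ax":0,"ay":0,"az":0,"x":37.6,"y":0,"z":14.4,"hand":-0.4},{"ax":0,"ay":0,"az":0,"x":37.6,"y":0,"z":14.4,"hand":-0.4}]'
python3 -m inch '[{"ax":0,"ay":0,"az":0,"x":37.6,"y":0,"z":14.4,"hand":-0.4},{"ax":0,"ay":0,"az":0,"x":0,"y":0,"z":0,"hand":-0.4},{"ax":0,"ay":0,"az":0,"x":0,"y":0,"z":0,"hand":-0.4},{"ax":0,"ay":0,"az":0,"x":0,"y":0,"z":0,"hand":-0.4}]'
python3 - <<'E'
from h import *
go([.48,.305,.09],93.7); c=cam("wrist","w4"); print(w2p(c,[.48,.31,.095]))
E
```

```text
time: 6.9
eef_pos: [0.6471, -0.0608, 0.2283]
tcp_rot: [-0.509, -0.488, 0.49, 0.512]
contact_force: [-0.7, 0.1, 0.7]
opening: 0.698
time: 7.32
eef_pos: [0.579, 0.0864, 0.2362]
tcp_rot: [-0.482, -0.515, 0.517, 0.485]
contact_force: [1.5, 0.7, 0.2]
opening: 0.699
time: 7.73
eef_pos: [0.4948, 0.2694, 0.2364]
tcp_rot: [-0.483, -0.514, 0.517, 0.484]
contact_force: [1.6, 1.0, 0.1]
opening: 0.699
time: 8.07
eef_pos: [0.4796, 0.3044, 0.2373]
tcp_rot: [-0.483, -0.515, 0.517, 0.484]
contact_force: [0.1, -0.3, 0.7]
opening: 0.699
turn ax ay az [-0.003  0.001 -0.002]
shift x y z mm [  0.6 147.3  -0.5]  now [0.4796 0.3044 0.2373] yaw 93.8
(np.float64(327.3972804747336), np.float64(233.23313293579307))
```

View pics/w4.png

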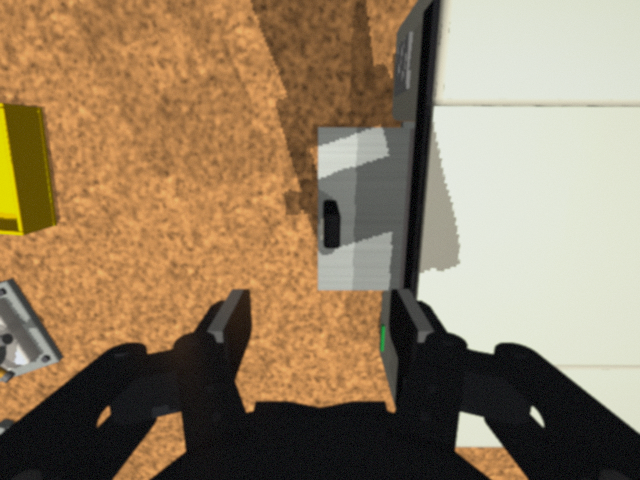

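The grip's top is at about (332,228). The deck spans rows 127–290 and its edges run parallel to the image axes, so the yaw is right.

```bash
python3 - <<'E'
from h import *
c=cam("wrist"); H=hsv(c); m=H[195:255,315:350,2]<45; print(blobs(m,50))
g=c["img"][195:255,332].astype(int).sum(1); print(g)
print(p2w(c,332.5,247,.095),p2w(c,332.5,228,.095),p2w(c,318.5,127,.022),p2w(c,318.5,290,.022))
E
```

```text
[(array([16.6, 28.1]), array([  9,   4,  16,  48, 680], dtype=int32))]
[337 327 310 251 165  74  23  24  26  33  28  44   0  34  25  14  10  24
  44  67  80  56  54  81  81  87  67  75  82  71  83  60  88  60  57  81
  88  71  57  52  62  72  60  73  67  67  70  84  53  61  59 116 220 301
 330 353 361 422 498 544]
[0.49203986 0.3144994  0.095     ] [0.47610609 0.31331502 0.095     ] [0.39678491 0.29657358 0.022     ] [0.56286426 0.30710731 0.022     ]
```

```bash
python3 -m inch '[{"ax":0,"ay":0,"az":0,"x":9.5,"y":35,"z":0,"hand":-0.3},{"ax":0,"ay":0,"az":0,"x":0,"y":35,"z":0,"hand":-0.3},{"ax":0,"ay":0,"az":0,"x":0,"y":35,"z":0,"hand":-0.3},{"ax":0,"ay":0,"az":0,"x":0,"y":25,"z":0,"hand":-0.3},{"ax":0,"ay":0,"az":0,"x":0,"y":0,"z":0,"hand":-0.3}]'
python3 -m inch '[{"ax":0,"ay":0,"az":0,"x":0,"y":15,"z":0,"hand":-0.3},{"ax":0,"ay":0,"az":0,"x":0,"y":15,"z":0,"hand":-0.3},{"ax":0,"ay":0,"az":0,"x":0,"y":0,"z":0,"hand":-0.3},{"ax":0,"ay":0,"az":0,"x":0,"y":0,"z":0,"hand":-0.3}]'
python3 -m inch '[{"ax":0,"ay":0,"az":0,"x":0,"y":0,"z":0,"hand":0.5},{"ax":0,"ay":0,"az":0,"x":0,"y":0,"z":0,"hand":1},{"ax":0,"ay":0,"az":0,"x":0,"y":0,"z":0,"hand":1},{"ax":0,"ay":0,"az":0,"x":0,"y":0,"z":0,"hand":1},{"ax":0,"ay":0,"az":0,"x":0,"y":0,"z":0,"hand":1}]' 40
```

```text
time: 8.58
eef_pos: [0.4761, 0.3109, 0.1023]
tcp_rot: [-0.482, -0.511, 0.52, 0.486]
contact_force: [-1.3, -0.2, 0.4]
opening: 0.653
time: 8.92
eef_pos: [0.4802, 0.3107, 0.0791]
tcp_rot: [-0.485, -0.514, 0.518, 0.483]
contact_force: [0.1, -8.9, -2.5]
opening: 0.647
time: 9.33
eef_pos: [0.4809, 0.3138, 0.0809]
tcp_rot: [0.484, 0.516, -0.516, -0.483]
contact_force: [0.6, -5.8, 5.2]
opening: 0.158
```

```bash
python3 -m inch '[{"ax":0,"ay":0,"az":0,"x":-15,"y":0,"z":0,"hand":1},{"ax":0,"ay":0,"az":0,"x":-20,"y":0,"z":0,"hand":1},{"ax":0,"ay":0,"az":0,"x":-20,"y":0,"z":0,"hand":1},{"ax":0,"ay":0,"az":0,"x":-20,"y":0,"z":0,"hand":1},{"ax":0,"ay":0,"az":0,"x":-20,"y":0,"z":0,"hand":1}]'
python3 -m inch '[{"ax":0,"ay":0,"az":0,"x":-20,"y":0,"z":0,"hand":1},{"ax":0,"ay":0,"az":0,"x":-20,"y":0,"z":0,"hand":1},{"ax":0,"ay":0,"az":0,"x":-20,"y":0,"z":0,"hand":1},{"ax":0,"ay":0,"az":0,"x":-20,"y":0,"z":0,"hand":1},{"ax":0,"ay":0,"az":0,"x":-15,"y":0,"z":0,"hand":1}]'
python3 -m inch '[{"ax":0,"ay":0,"az":0,"x":-10,"y":0,"z":0,"hand":1},{"ax":0,"ay":0,"az":0,"x":-5,"y":0,"z":0,"hand":1},{"ax":0,"ay":0,"az":0,"x":-3,"y":0,"z":0,"hand":1},{"ax":0,"ay":0,"az":0,"x":0,"y":0,"z":0,"hand":1}]'
```

```text
time: 9.75
eef_pos: [0.4867, 0.2204, 0.0809]
tcp_rot: [0.483, 0.517, -0.514, -0.484]
contact_force: [-0.2, 3.9, 3.1]
opening: 0.155
time: 10.17
eef_pos: [0.4928, 0.1247, 0.0809]
tcp_rot: [0.484, 0.517, -0.515, -0.484]
contact_force: [-2.1, 2.7, 4.5]
opening: 0.153
time: 10.5
eef_pos: [0.4939, 0.1066, 0.0809]
tcp_rot: [0.484, 0.516, -0.516, -0.483]
contact_force: [-2.2, -2.0, 6.2]
opening: 0.154
```

```bash
python3 -m inch '[{"ax":0,"ay":0,"az":0,"x":-4,"y":0,"z":0,"hand":1},{"ax":0,"ay":0,"az":0,"x":-2,"y":0,"z":0,"hand":1},{"ax":0,"ay":0,"az":0,"x":0,"y":0,"z":0,"hand":1}]'
```

```text
time: 10.75
eef_pos: [0.494, 0.1041, 0.0809]
tcp_rot: [0.483, 0.518, -0.513, -0.485]
contact_force: [-2.2, 12.4, 5.6]
opening: 0.159
```

```bash
python3 -m inch '[{"ax":0,"ay":0,"az":0,"x":0,"y":0,"z":0,"hand":-0.2},{"ax":0,"ay":0,"az":0,"x":0,"y":0,"z":0,"hand":-0.2},{"ax":0,"ay":0,"az":0,"x":0,"y":0,"z":0,"hand":-0.2},{"ax":0,"ay":0,"az":0,"x":0,"y":0,"z":0,"hand":-0.2}]'
python3 -m inch '[{"ax":0,"ay":0,"az":0,"x":0,"y":-20,"z":0,"hand":-0.2},{"ax":0,"ay":0,"az":0,"x":0,"y":-40,"z":0,"hand":-0.2},{"ax":0,"ay":0,"az":0,"x":0,"y":-40,"z":0,"hand":-0.2},{"ax":0,"ay":0,"az":0,"x":0,"y":-40,"z":0,"hand":-0.2},{"ax":0,"ay":0,"az":0,"x":0,"y":-40,"z":0,"hand":-0.2}]'
python3 -m inch '[{"ax":0,"ay":0,"az":0,"x":30,"y":-20,"z":0,"hand":-0.2},{"ax":0,"ay":0,"az":0,"x":40,"y":0,"z":0,"hand":-0.2},{"ax":0,"ay":0,"az":0,"x":0,"y":0,"z":0,"hand":-0.2},{"ax":0,"ay":0,"az":0,"x":0,"y":0,"z":0,"hand":-0.2},{"ax":0,"ay":0,"az":0,"x":0,"y":0,"z":0,"hand":-0.2}]'
python3 - <<'E'
from h import *
c=cam("wrist","w5"); t=cam("top")
ex=np.array([-.0637,.998,0]); ey=np.array([-.998,-.0637,0]); G=np.array([.494,.1038,0])
print("grip",w2p(c,G+[0,0,.095]))
H=hsv(c); red=((H[...,0]<6)|(H[...,0]>172))&(H[...,1]>170)&(H[...,2]>70); red[:, :]&=True
for ce,st in blobs(red,30): 
    p=p2w(c,*ce,.074); print("red",ce,st,p.round(4),"rel x,y",((p-G)@ex).round(4),((p-G)@ey).round(4))
E
```

```text
time: 11.08
eef_pos: [0.4937, 0.1007, 0.0794]
tcp_rot: [0.484, 0.516, -0.516, -0.483]
contact_force: [0.5, 0.1, 0.1]
opening: 0.602
time: 11.5
eef_pos: [0.4932, 0.1006, 0.261]
tcp_rot: [-0.483, -0.516, 0.516, 0.484]
contact_force: [1.4, -0.1, 0.3]
opening: 0.604
time: 11.92
eef_pos: [0.4887, 0.1705, 0.2787]
tcp_rot: [-0.483, -0.516, 0.517, 0.483]
contact_force: [0.6, -0.5, -0.3]
opening: 0.602
grip (np.float64(247.70270744999095), np.float64(221.65892576787783))
red [361.9 157.4] [352 147  20  22 331] [0.4304 0.2056 0.074 ] rel x,y 0.1056 0.057
red [414.5 213.8] [406 205  18  19 267] [0.4804 0.2621 0.074 ] rel x,y 0.1588 0.0035
red [358. 265.] [349 257  18  17 243] [0.5368 0.2121 0.074 ] rel x,y 0.1053 -0.0497
```

View pics/w5.png

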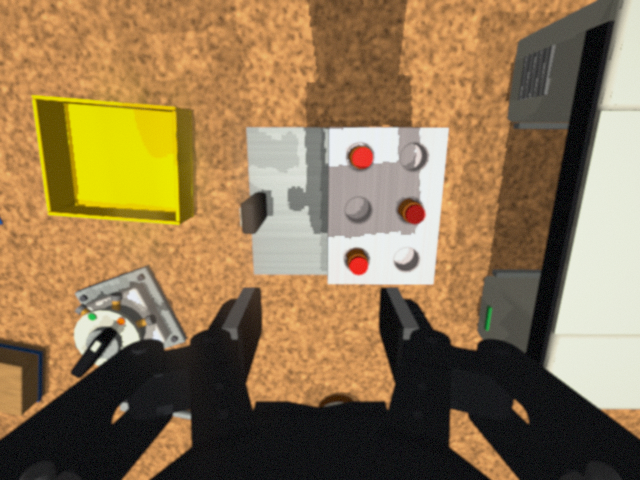

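All three used vials are visible: (362,157) and (358,262) in the near row, and (412,212) in the middle of the far row. The empty wells are near-middle, far-top and far-bottom, and the grid fits the 54 mm pitch. Next is used vial A.

```bash
python3 -m inch '[{"ax":0,"ay":0,"az":0,"x":19,"y":10,"z":28,"hand":0},{"ax":0,"ay":0,"az":0,"x":19.5,"y":10,"z":28.5,"hand":0},{"ax":0,"ay":0,"az":0,"x":0,"y":40,"z":0,"hand":0},{"ax":0,"ay":0,"az":0,"x":0,"y":40,"z":0,"hand":0},{"ax":0,"ay":0,"az":0,"x":0,"y":40,"z":0,"hand":0}]'
python3 -m inch '[{"ax":0,"ay":0,"az":0,"x":0,"y":20,"z":0,"hand":0},{"ax":0,"ay":0,"az":0,"x":0,"y":0,"z":0,"hand":0},{"ax":0,"ay":0,"az":0,"x":0,"y":0,"z":0,"hand":0},{"ax":0,"ay":0,"az":0,"x":0,"y":0,"z":0,"hand":0}]'
python3 - <<'E'
from h import *
go([.4299,.2053,.066],93.65); c=cam("wrist"); H=hsv(c); red=((H[...,0]<6)|(H[...,0]>172))&(H[...,1]>170)&(H[...,2]>70)
for ce,st in blobs(red,100): print(ce,st,p2w(c,*ce,.074).round(4))
print(w2p(c,[.4299,.2053,.074]))
E
```

```text
time: 12.43
eef_pos: [0.4302, 0.2048, 0.1384]
tcp_rot: [0.484, 0.516, -0.515, -0.483]
contact_force: [0.2, -0.2, -1.5]
opening: 0.499
time: 12.77
eef_pos: [0.4316, 0.2051, 0.121]
tcp_rot: [0.484, 0.517, -0.515, -0.483]
contact_force: [0.2, -0.1, 0.6]
opening: 0.501
turn ax ay az [0.003 0.    0.   ]
shift x y z mm [ 0.3 55.   1.7]  now [0.4316 0.2051 0.121 ] yaw 93.7
[322.4 271.8] [305 255  35  34 910] [0.4296 0.2062 0.074 ]
(np.float64(320.79905177647305), np.float64(272.17882861967763))
```

```bash
python3 -m inch '[{"ax":0,"ay":0,"az":0,"x":1,"y":30,"z":1.7,"hand":0},{"ax":0,"ay":0,"az":0,"x":0,"y":25,"z":0,"hand":0},{"ax":0,"ay":0,"az":0,"x":0,"y":0,"z":0,"hand":0},{"ax":0,"ay":0,"az":0,"x":0,"y":0,"z":0,"hand":0}]'
python3 -m inch '[{"ax":0,"ay":0,"az":0,"x":0,"y":0,"z":0,"hand":0.6},{"ax":0,"ay":0,"az":0,"x":0,"y":0,"z":0,"hand":1},{"ax":0,"ay":0,"az":0,"x":0,"y":0,"z":0,"hand":1},{"ax":0,"ay":0,"az":0,"x":0,"y":0,"z":0,"hand":1},{"ax":0,"ay":0,"az":0,"x":0,"y":0,"z":0,"hand":1}]' 30
python3 -m inch '[{"ax":0,"ay":0,"az":0,"x":0,"y":-20,"z":0,"hand":1},{"ax":0,"ay":0,"az":0,"x":0,"y":-30,"z":0,"hand":1},{"ax":0,"ay":0,"az":0,"x":0,"y":-40,"z":0,"hand":1},{"ax":0,"ay":0,"az":0,"x":0,"y":-40,"z":0,"hand":1}]'
cat >> h.py <<'E'
def tub():
    c=cam("top"); H=hsv(c); m=((H[...,0]>22)&(H[...,0]<35)&(H[...,1]>150)).astype(np.uint8); m[:230]=0;m[420:]=0;m[:,:260]=0;m[:,:]=m
    n,l,st,ce=cv2.connectedComponentsWithStats(m); i=1+np.argmax(st[1:,4]); ys,xs=np.nonzero(l==i)
    r=cv2.minAreaRect(np.c_[xs,ys].astype(np.float32)); b=np.array([p2w(c,*q,.045) for q in cv2.boxPoints(r)]); print("tub centre",b.mean(0).round(4),"sizes",np.linalg.norm(b[0]-b[1]).round(3),np.linalg.norm(b[2]-b[1]).round(3)); return c
E
python3 -c "
from h import *
tub(); go([.455,-.085,.20],93.65)"
```

```text
time: 13.15
eef_pos: [0.4287, 0.2063, 0.0651]
tcp_rot: [-0.483, -0.516, 0.516, 0.483]
contact_force: [0.4, 0.8, -0.1]
opening: 0.495
time: 13.57
eef_pos: [0.4305, 0.2067, 0.0669]
tcp_rot: [0.484, 0.517, -0.515, -0.482]
contact_force: [-0.4, -0.9, 7.2]
opening: 0.242
time: 13.9
eef_pos: [0.4274, 0.2061, 0.1954]
tcp_rot: [-0.483, -0.516, 0.517, 0.484]
contact_force: [1.3, 0.0, -0.7]
opening: 0.242
tub centre [ 0.4554 -0.0484  0.045 ] sizes 0.121 0.144
turn ax ay az [0.015 0.002 0.003]
shift x y z mm [-293.4    5.7   -3.6]  now [0.4327 0.2076 0.2057] yaw 93.8
```

```bash
python3 -m inch '[{"ax":0,"ay":0,"az":0,"x":-36.5,"y":0,"z":0,"hand":1},{"ax":0,"ay":0,"az":0,"x":-36.5,"y":0,"z":0,"hand":1},{"ax":0,"ay":0,"az":0,"x":-36.5,"y":0,"z":0,"hand":1},{"ax":0,"ay":0,"az":0,"x":-36.5,"y":0,"z":0,"hand":1},{"ax":0,"ay":0,"az":0,"x":-36.5,"y":0,"z":0,"hand":1}]'
python3 -m inch '[{"ax":0,"ay":0,"az":0,"x":-36.5,"y":0,"z":-1,"hand":1},{"ax":0,"ay":0,"az":0,"x":-36.5,"y":0,"z":-1,"hand":1},{"ax":0,"ay":0,"az":0,"x":-36.5,"y":0,"z":-1,"hand":1},{"ax":0,"ay":0,"az":0,"x":0,"y":35,"z":0,"hand":1},{"ax":0,"ay":0,"az":0,"x":0,"y":35,"z":0,"hand":1}]'
python3 -c "
from h import *
tub(); go([.455,-.08,.057],93.65)"
python3 -m inch '[{"ax":0,"ay":0,"az":0,"x":0,"y":35,"z":0,"hand":1},{"ax":0,"ay":0,"az":0,"x":0,"y":35,"z":0,"hand":1},{"ax":0,"ay":0,"az":0,"x":0,"y":0,"z":0,"hand":1},{"ax":0,"ay":0,"az":0,"x":0,"y":0,"z":0,"hand":1}]'
python3 -c "
from h import *
go([.455,-.08,.057],93.65)"
```

```text
time: 14.37
eef_pos: [0.4402, 0.0228, 0.195]
tcp_rot: [0.484, 0.517, -0.516, -0.483]
contact_force: [0.7, 0.1, -0.5]
opening: 0.241
time: 14.78
eef_pos: [0.453, -0.0882, 0.1268]
tcp_rot: [0.488, 0.516, -0.514, -0.481]
contact_force: [0.7, 0.0, -0.5]
opening: 0.242
tub centre [ 0.4555 -0.0383  0.045 ] sizes 0.12 0.123
turn ax ay az [-0.008 -0.002  0.004]
shift x y z mm [ 4.3 60.5 -8.6]  now [ 0.4467 -0.0848  0.1175] yaw 93.6
time: 15.17
eef_pos: [0.449, -0.084, 0.0535]
tcp_rot: [-0.482, -0.516, 0.517, 0.485]
contact_force: [-0.2, 0.5, 0.6]
opening: 0.244
turn ax ay az [-0.004  0.002  0.002]
shift x y z mm [ 3.6 -3.5 -6.2]  now [ 0.449  -0.084   0.0535] yaw 93.8
```

```bash
python3 -m inch '[{"ax":0,"ay":0,"az":0,"x":0,"y":0,"z":0,"hand":0},{"ax":0,"ay":0,"az":0,"x":0,"y":0,"z":0,"hand":0},{"ax":0,"ay":0,"az":0,"x":0,"y":0,"z":0,"hand":0},{"ax":0,"ay":0,"az":0,"x":0,"y":-36,"z":0,"hand":0},{"ax":0,"ay":0,"az":0,"x":0,"y":-36,"z":0,"hand":0}]'
python3 -m inch '[{"ax":0,"ay":0,"az":0,"x":0,"y":-36,"z":0,"hand":0},{"ax":0,"ay":0,"az":0,"x":38,"y":0,"z":-6,"hand":0},{"ax":0,"ay":0,"az":0,"x":38,"y":0,"z":-6,"hand":0},{"ax":0,"ay":0,"az":0,"x":38,"y":0,"z":-6,"hand":0},{"ax":0,"ay":0,"az":0,"x":38,"y":0,"z":-6,"hand":0}]'
python3 -m inch '[{"ax":0,"ay":0,"az":0,"x":38,"y":0,"z":-6,"hand":0},{"ax":0,"ay":0,"az":0,"x":38,"y":0,"z":-6,"hand":0},{"ax":0,"ay":0,"az":0,"x":38,"y":0,"z":-6,"hand":0},{"ax":0,"ay":0,"az":0,"x":38,"y":0,"z":-6,"hand":0},{"ax":0,"ay":0,"az":0,"x":38,"y":0,"z":-6,"hand":0}]'
python3 -m inch '[{"ax":0,"ay":0,"az":0,"x":0,"y":30,"z":0,"hand":0},{"ax":0,"ay":0,"az":0,"x":0,"y":0,"z":0,"hand":0},{"ax":0,"ay":0,"az":0,"x":0,"y":0,"z":0,"hand":0},{"ax":0,"ay":0,"az":0,"x":0,"y":0,"z":0,"hand":0}]'
cat >> h.py <<'E'
def reds(z=.074,amin=100,blue=False):
    c=cam("wrist"); H=hsv(c); h=H[...,0]; m=(((h<6)|(h>172))&(H[...,1]>170)&(H[...,2]>70)) if not blue else ((h>105)&(h<128)&(H[...,1]>170)&(H[...,2]>90))
    for ce,st in blobs(m,amin): print(ce,st,p2w(c,*ce,z).round(4))
    return c
E
python3 -c "
from h import *
tub(); reds(); go([.4803,.2625,.066],93.65)"
```

```text
time: 15.58
eef_pos: [0.4491, -0.0843, 0.1266]
tcp_rot: [-0.482, -0.516, 0.517, 0.485]
contact_force: [0.6, -1.1, 1.0]
opening: 0.495
time: 16.0
eef_pos: [0.4653, 0.0698, 0.165]
tcp_rot: [0.485, 0.517, -0.515, -0.482]
contact_force: [0.3, 0.4, 0.1]
opening: 0.5
time: 16.42
eef_pos: [0.4824, 0.2623, 0.1646]
tcp_rot: [0.484, 0.517, -0.515, -0.483]
contact_force: [0.8, -0.4, 0.1]
opening: 0.499
time: 16.75
eef_pos: [0.4825, 0.2596, 0.1338]
tcp_rot: [0.484, 0.516, -0.515, -0.483]
contact_force: [0.3, -0.0, 0.3]
opening: 0.501
tub centre [ 0.4554 -0.0484  0.045 ] sizes 0.121 0.144
[327.  262.4] [311 247  33  32 793] [0.48   0.2632 0.074 ]
turn ax ay az [0.003 0.    0.001]
shift x y z mm [ 3.3 68.3  2.6]  now [0.4831 0.2594 0.1343] yaw 93.7
```

```bash
python3 -m inch '[{"ax":0,"ay":0,"az":0,"x":3.7,"y":35,"z":2.8,"hand":0},{"ax":0,"ay":0,"az":0,"x":0,"y":33,"z":0,"hand":0},{"ax":0,"ay":0,"az":0,"x":0,"y":0,"z":0,"hand":0},{"ax":0,"ay":0,"az":0,"x":0,"y":0,"z":0,"hand":0},{"ax":0,"ay":0,"az":0,"x":0,"y":0,"z":0,"hand":0.6}]'
python3 -m inch '[{"ax":0,"ay":0,"az":0,"x":0,"y":0,"z":0,"hand":1},{"ax":0,"ay":0,"az":0,"x":0,"y":0,"z":0,"hand":1},{"ax":0,"ay":0,"az":0,"x":0,"y":0,"z":0,"hand":1},{"ax":0,"ay":0,"az":0,"x":0,"y":0,"z":0,"hand":1}]' 30
python3 -m inch '[{"ax":0,"ay":0,"az":0,"x":0,"y":-20,"z":0,"hand":1},{"ax":0,"ay":0,"az":0,"x":0,"y":-30,"z":0,"hand":1},{"ax":0,"ay":0,"az":0,"x":0,"y":-40,"z":0,"hand":1},{"ax":0,"ay":0,"az":0,"x":0,"y":-40,"z":0,"hand":1},{"ax":0,"ay":0,"az":0,"x":-38.5,"y":0,"z":5.6,"hand":1}]'
python3 -m inch '[{"ax":0,"ay":0,"az":0,"x":-38.5,"y":0,"z":5.6,"hand":1},{"ax":0,"ay":0,"az":0,"x":-38.5,"y":0,"z":5.6,"hand":1},{"ax":0,"ay":0,"az":0,"x":-38.5,"y":0,"z":5.6,"hand":1},{"ax":0,"ay":0,"az":0,"x":-38.5,"y":0,"z":5.6,"hand":1},{"ax":0,"ay":0,"az":0,"x":-38.5,"y":0,"z":5.6,"hand":1}]'
python3 -m inch '[{"ax":0,"ay":0,"az":0,"x":-38.5,"y":0,"z":5.6,"hand":1},{"ax":0,"ay":0,"az":0,"x":-38.5,"y":0,"z":5.6,"hand":1},{"ax":0,"ay":0,"az":0,"x":0,"y":0,"z":0,"hand":1},{"ax":0,"ay":0,"az":0,"x":0,"y":0,"z":0,"hand":1}]'
python3 -c "
from h import *
go([.455,-.048,.06],93.65)
c=tub(); cv2.imwrite('pics/t2.png',c['img'][:,:,::-1])"
```

```text
time: 17.27
eef_pos: [0.4797, 0.263, 0.0656]
tcp_rot: [0.484, 0.516, -0.515, -0.484]
contact_force: [0.0, 0.1, -0.9]
opening: 0.37
time: 17.6
eef_pos: [0.4798, 0.2634, 0.0658]
tcp_rot: [0.484, 0.517, -0.516, -0.483]
contact_force: [-0.4, -1.6, 6.2]
opening: 0.241
time: 18.02
eef_pos: [0.4807, 0.2295, 0.2044]
tcp_rot: [0.485, 0.523, -0.511, -0.479]
contact_force: [2.6, -0.3, 1.0]
opening: 0.247
time: 18.43
eef_pos: [0.4596, 0.0294, 0.1942]
tcp_rot: [0.483, 0.516, -0.516, -0.483]
contact_force: [0.9, 0.1, -0.1]
opening: 0.245
time: 18.77
eef_pos: [0.454, -0.0483, 0.1942]
tcp_rot: [0.484, 0.515, -0.515, -0.485]
contact_force: [0.7, 0.5, -0.8]
opening: 0.242
turn ax ay az [-0.    -0.003  0.001]
shift x y z mm [  0.2 134.2  -1. ]  now [ 0.454  -0.0483  0.1942] yaw 93.5
tub centre [ 0.4885 -0.0314  0.045 ] sizes 0.058 0.031
```

```bash
python3 -c "
from h import *
reds(.05,30)"
python3 -m inch '[{"ax":0,"ay":0,"az":0,"x":0,"y":40,"z":0,"hand":1},{"ax":0,"ay":0,"az":0,"x":0,"y":40,"z":0,"hand":1},{"ax":0,"ay":0,"az":0,"x":0,"y":40,"z":0,"hand":1},{"ax":0,"ay":0,"az":0,"x":0,"y":8,"z":0,"hand":1},{"ax":0,"ay":0,"az":0,"x":0,"y":0,"z":0,"hand":1}]'
python3 -m inch '[{"ax":0,"ay":0,"az":0,"x":0,"y":0,"z":0,"hand":1},{"ax":0,"ay":0,"az":0,"x":0,"y":0,"z":0,"hand":0},{"ax":0,"ay":0,"az":0,"x":0,"y":0,"z":0,"hand":0},{"ax":0,"ay":0,"az":0,"x":0,"y":0,"z":0,"hand":0},{"ax":0,"ay":0,"az":0,"x":0,"y":-35,"z":0,"hand":0}]'
python3 -m inch '[{"ax":0,"ay":0,"az":0,"x":0,"y":-35,"z":0,"hand":0},{"ax":0,"ay":0,"az":0,"x":0,"y":-35,"z":0,"hand":0},{"ax":0,"ay":0,"az":0,"x":0,"y":0,"z":0,"hand":0},{"ax":0,"ay":0,"az":0,"x":0,"y":0,"z":0,"hand":0},{"ax":0,"ay":0,"az":0,"x":0,"y":0,"z":0,"hand":0}]'
python3 -c "
from h import *
c=reds(.05,30);cv2.imwrite('pics/w6.png',c['img'][:,:,::-1]); go([.5372,.2122,.12],93.65)"
```

```text
[227.9 218. ] [223 213  11  10  55] [ 0.4477 -0.1215  0.05  ]
[319.6 326.1] [ 295  302   50   49 1864] [ 0.5399 -0.042   0.05  ]
[624.5 353.7] [611 343  29  23 467] [0.5504 0.234  0.05  ]
time: 19.28
eef_pos: [0.4516, -0.0444, 0.0632]
tcp_rot: [-0.48, -0.515, 0.518, 0.486]
contact_force: [0.0, -0.2, 0.3]
opening: 0.243
time: 19.7
eef_pos: [0.4503, -0.0456, 0.0971]
tcp_rot: [-0.48, -0.514, 0.518, 0.487]
contact_force: [-0.7, 0.0, -0.8]
opening: 0.501
time: 20.12
eef_pos: [0.4544, -0.0469, 0.172]
tcp_rot: [0.484, 0.516, -0.516, -0.483]
contact_force: [0.6, -1.0, -0.4]
opening: 0.498
[320.8 242.1] [310 231  23  23 412] [ 0.4574 -0.0464  0.05  ]
[636.6 369.2] [633 361   7  18  91] [0.551  0.2256 0.05  ]
turn ax ay az [-0.001  0.001  0.   ]
shift x y z mm [253.1  50.8 -99.8]  now [ 0.4537 -0.0467  0.1708] yaw 93.7
```

View pics/w6.png

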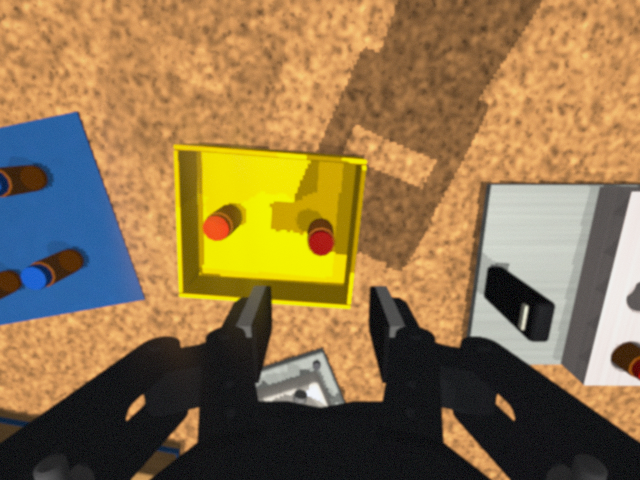

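Both used vials stand in the tub at (217,227) and (321,240). The tub was knocked about 35 mm toward −y, so I'll measure it again before dropping the third. Used vial C is next.

```bash
python3 -m inch '[{"ax":0,"ay":0,"az":0,"x":36.2,"y":0,"z":-14.3,"hand":0},{"ax":0,"ay":0,"az":0,"x":36.2,"y":0,"z":-14.3,"hand":0},{"ax":0,"ay":0,"az":0,"x":36.2,"y":0,"z":-14.3,"hand":0},{"ax":0,"ay":0,"az":0,"x":36.2,"y":0,"z":-14.3,"hand":0},{"ax":0,"ay":0,"az":0,"x":36.2,"y":0,"z":-14.3,"hand":0}]'
python3 -m inch '[{"ax":0,"ay":0,"az":0,"x":36.2,"y":0,"z":-14.3,"hand":0},{"ax":0,"ay":0,"az":0,"x":36.2,"y":0,"z":-14.3,"hand":0},{"ax":0,"ay":0,"az":0,"x":0,"y":40,"z":0,"hand":0},{"ax":0,"ay":0,"az":0,"x":0,"y":0,"z":0,"hand":0},{"ax":0,"ay":0,"az":0,"x":0,"y":0,"z":0,"hand":0}]'
python3 -m inch '[{"ax":0,"ay":0,"az":0,"x":0,"y":0,"z":0,"hand":0}]'
python3 -c "
from h import *
tub(); reds(); go([.5372,.2122,.066],93.65)"
```

```text
time: 20.58
eef_pos: [0.513, 0.14, 0.1694]
tcp_rot: [-0.483, -0.515, 0.517, 0.484]
contact_force: [-0.0, -0.3, 0.2]
opening: 0.5
time: 21.0
eef_pos: [0.5347, 0.2124, 0.1271]
tcp_rot: [-0.481, -0.514, 0.519, 0.485]
contact_force: [0.3, -1.4, 0.6]
opening: 0.505
time: 21.08
eef_pos: [0.5371, 0.212, 0.1307]
tcp_rot: [-0.483, -0.515, 0.517, 0.484]
contact_force: [-0.6, -0.2, 0.6]
opening: 0.498
tub centre [ 0.4554 -0.0849  0.045 ] sizes 0.144 0.123
[321.8 267.6] [306 252  33  32 814] [0.5375 0.2128 0.074 ]
turn ax ay az [0.002 0.    0.   ]
shift x y z mm [ 0.4 66.7  1.2]  now [0.5384 0.2119 0.1327] yaw 93.7
```

```bash
python3 -m inch '[{"ax":0,"ay":0,"az":0,"x":0.6,"y":35,"z":1,"hand":0},{"ax":0,"ay":0,"az":0,"x":0,"y":31,"z":0,"hand":0},{"ax":0,"ay":0,"az":0,"x":0,"y":0,"z":0,"hand":0},{"ax":0,"ay":0,"az":0,"x":0,"y":0,"z":0,"hand":0},{"ax":0,"ay":0,"az":0,"x":0,"y":0,"z":0,"hand":0.6}]'
python3 -m inch '[{"ax":0,"ay":0,"az":0,"x":0,"y":0,"z":0,"hand":1},{"ax":0,"ay":0,"az":0,"x":0,"y":0,"z":0,"hand":1},{"ax":0,"ay":0,"az":0,"x":0,"y":0,"z":0,"hand":1},{"ax":0,"ay":0,"az":0,"x":0,"y":0,"z":0,"hand":1}]' 30
python3 -m inch '[{"ax":0,"ay":0,"az":0,"x":0,"y":-20,"z":0,"hand":1},{"ax":0,"ay":0,"az":0,"x":0,"y":-30,"z":0,"hand":1},{"ax":0,"ay":0,"az":0,"x":0,"y":-40,"z":0,"hand":1},{"ax":0,"ay":0,"az":0,"x":0,"y":-40,"z":0,"hand":1},{"ax":0,"ay":0,"az":0,"x":-36.8,"y":0,"z":8.9,"hand":1}]'
python3 -m inch '[{"ax":0,"ay":0,"az":0,"x":-36.8,"y":0,"z":8.9,"hand":1},{"ax":0,"ay":0,"az":0,"x":-36.8,"y":0,"z":8.9,"hand":1},{"ax":0,"ay":0,"az":0,"x":-36.8,"y":0,"z":8.9,"hand":1},{"ax":0,"ay":0,"az":0,"x":-36.8,"y":0,"z":8.9,"hand":1},{"ax":0,"ay":0,"az":0,"x":-36.8,"y":0,"z":8.9,"hand":1}]'
python3 -m inch '[{"ax":0,"ay":0,"az":0,"x":-36.8,"y":0,"z":8.9,"hand":1},{"ax":0,"ay":0,"az":0,"x":-36.8,"y":0,"z":8.9,"hand":1},{"ax":0,"ay":0,"az":0,"x":0,"y":0,"z":0,"hand":1},{"ax":0,"ay":0,"az":0,"x":0,"y":0,"z":0,"hand":1},{"ax":0,"ay":0,"az":0,"x":0,"y":0,"z":0,"hand":1}]'
python3 -c "
from h import *
reds(.05,30); go([.485,-.085,.064],93.65)"
```

```text
time: 21.6
eef_pos: [0.5378, 0.2128, 0.0675]
tcp_rot: [0.484, 0.517, -0.515, -0.483]
contact_force: [-0.2, 0.5, -0.6]
opening: 0.375
time: 21.93
eef_pos: [0.5382, 0.2132, 0.0679]
tcp_rot: [0.484, 0.517, -0.515, -0.482]
contact_force: [-0.9, -1.1, 6.9]
opening: 0.244
time: 22.35
eef_pos: [0.5356, 0.1801, 0.2063]
tcp_rot: [0.486, 0.523, -0.511, -0.478]
contact_force: [0.7, -0.7, 0.9]
opening: 0.245
time: 22.77
eef_pos: [0.497, -0.0121, 0.1958]
tcp_rot: [0.484, 0.516, -0.516, -0.483]
contact_force: [0.8, -1.2, -0.9]
opening: 0.242
time: 23.18
eef_pos: [0.4847, -0.085, 0.1954]
tcp_rot: [0.483, 0.516, -0.516, -0.484]
contact_force: [0.0, -0.2, -0.4]
opening: 0.24
[272.1 186.6] [261 175  23  24 415] [ 0.4514 -0.125   0.05  ]
[369.5 201.8] [359 191  22  23 402] [ 0.4584 -0.0473  0.05  ]
[320.  321.5] [ 296  298   49   48 1821] [ 0.5669 -0.0798  0.05  ]
turn ax ay az [0.    0.002 0.   ]
shift x y z mm [ -0.6 131.4  -0.2]  now [ 0.4848 -0.0844  0.1954] yaw 93.8
```

```bash
python3 -m inch '[{"ax":0,"ay":0,"az":0,"x":0,"y":40,"z":0,"hand":1},{"ax":0,"ay":0,"az":0,"x":0,"y":40,"z":0,"hand":1},{"ax":0,"ay":0,"az":0,"x":0,"y":40,"z":0,"hand":1},{"ax":0,"ay":0,"az":0,"x":0,"y":10,"z":0,"hand":1},{"ax":0,"ay":0,"az":0,"x":0,"y":0,"z":0,"hand":1}]'
python3 -m inch '[{"ax":0,"ay":0,"az":0,"x":0,"y":0,"z":0,"hand":1},{"ax":0,"ay":0,"az":0,"x":0,"y":0,"z":0,"hand":0},{"ax":0,"ay":0,"az":0,"x":0,"y":0,"z":0,"hand":0},{"ax":0,"ay":0,"az":0,"x":0,"y":0,"z":0,"hand":0},{"ax":0,"ay":0,"az":0,"x":0,"y":-35,"z":0,"hand":0}]'
python3 -m inch '[{"ax":0,"ay":0,"az":0,"x":0,"y":-35,"z":0,"hand":0},{"ax":0,"ay":0,"az":0,"x":0,"y":-40,"z":0,"hand":0},{"ax":0,"ay":0,"az":0,"x":-36,"y":0,"z":-2,"hand":0},{"ax":0,"ay":0,"az":0,"x":-36,"y":0,"z":-2,"hand":0},{"ax":0,"ay":0,"az":0,"x":-36,"y":0,"z":-2,"hand":0}]'
python3 -m inch '[{"ax":0,"ay":0,"az":0,"x":-36,"y":0,"z":-2,"hand":0},{"ax":0,"ay":0,"az":0,"x":-36,"y":0,"z":0,"hand":0},{"ax":0,"ay":0,"az":0,"x":0,"y":0,"z":0,"hand":0},{"ax":0,"ay":0,"az":0,"x":0,"y":0,"z":0,"hand":0},{"ax":0,"ay":0,"az":0,"x":0,"y":0,"z":0,"hand":0}]'
python3 -c "
from h import *
c=tub(); cv2.imwrite('pics/t3.png',cv2.resize(c['img'][270:370,330:540,::-1],None,fx=3,fy=3)); c=cam('wrist','w7'); go([.505,-.2645,.041],93.65)
for p in [(.505,-.2645),(.5283,-.3243),(.452,-.3522),(.4333,-.2888)]: print(w2p(c,[*p,.048]))"
```

```text
time: 23.65
eef_pos: [0.4821, -0.0828, 0.0618]
tcp_rot: [-0.48, -0.515, 0.518, 0.486]
contact_force: [-0.7, -0.2, -0.7]
opening: 0.241
time: 24.07
eef_pos: [0.4809, -0.0839, 0.096]
tcp_rot: [-0.48, -0.514, 0.517, 0.487]
contact_force: [-1.2, -0.3, -0.5]
opening: 0.499
time: 24.48
eef_pos: [0.499, -0.1943, 0.1787]
tcp_rot: [0.485, 0.517, -0.516, -0.481]
contact_force: [0.0, -0.7, -0.4]
opening: 0.501
time: 24.9
eef_pos: [0.5045, -0.2642, 0.176]
tcp_rot: [0.484, 0.516, -0.516, -0.483]
contact_force: [-0.2, 0.3, 0.2]
opening: 0.501
tub centre [ 0.4555 -0.0856  0.045 ] sizes 0.12 0.146
turn ax ay az [0.    0.003 0.   ]
shift x y z mm [ -1.3 134.6  -0.4]  now [ 0.5045 -0.2632  0.1756] yaw 93.8
(np.float64(318.9541400266614), np.float64(237.0499491583707))
(np.float64(240.72498721878424), np.float64(260.87766764267064))
(np.float64(202.34982953799434), np.float64(158.60867886324797))
(np.float64(291.33810200026835), np.float64(137.65329878568372))
```

View pics/w7.png

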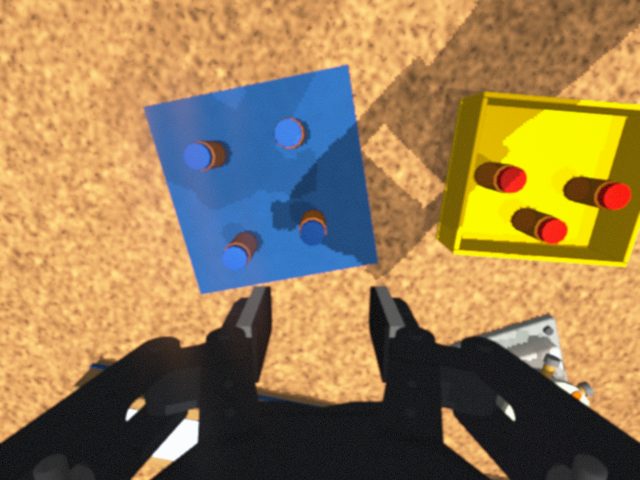

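All three used vials are standing in the tub. The four fresh caps are at (313,230), (236,257), (198,156) and (290,133).

```bash
cat >> h.py <<'E'
def caps(z=.048):
    c=cam("wrist"); g=cv2.GaussianBlur(c["img"],(3,3),0); H=cv2.cvtColor(g,cv2.COLOR_RGB2HSV)
    m=((H[...,0]>105)&(H[...,0]<125)&(H[...,1]>165)&(c["img"][...,2]>130))
    for ce,st in blobs(m,80):
        if st[4]<4000: print(ce,st,p2w(c,*ce,z).round(4))
    return c
E
python3 -c "
from h import *
c=caps()
for q in [(313,230),(236,257),(198,156),(290,133),(300,180)]: print(q,p2w(c,*q,.048).round(4), hsv(c)[q[1],q[0]])"
```

```text
[202.4 155.7] [196 145  14  23 217] [ 0.45   -0.3518  0.048 ]
[189.2 232.5] [ 169  165   44  127 1284] [ 0.508  -0.3633  0.048 ]
[234.3 262. ] [221 247  25  38 583] [ 0.5296 -0.3289  0.048 ]
(313, 230) [ 0.4997 -0.269   0.048 ] [108 192 166]
(236, 257) [ 0.5254 -0.3276  0.048 ] [108 185 237]
(198, 156) [ 0.4504 -0.3549  0.048 ] [110 168 220]
(290, 133) [ 0.4303 -0.2896  0.048 ] [108 180 232]
(300, 180) [ 0.4627 -0.2808  0.048 ] [106 185 139]
```

```bash
python3 -m inch '[{"ax":0,"ay":0,"az":0,"x":-5,"y":35,"z":5,"hand":0},{"ax":0,"ay":0,"az":0,"x":0,"y":35,"z":0,"hand":0},{"ax":0,"ay":0,"az":0,"x":0,"y":0,"z":0,"hand":0},{"ax":0,"ay":0,"az":0,"x":0,"y":0,"z":0,"hand":0},{"ax":0,"ay":0,"az":0,"x":0,"y":0,"z":0,"hand":0}]'
cat >> h.py <<'E'
def amber(p,z=.048):
    "cap circle near the expected point p by Hough"
    c=cam("wrist"); u,v=w2p(c,[*p,z]); d=(np.array([u,v])-[c["cx"],c["cy"]]); q=np.linalg.inv(c["T"])@[*p,z,1]; r=.010*c["f"]/q[2]
    x0,y0=int(max(u-2.6*r,0)),int(max(v-2.6*r,0)); s=c["img"][y0:int(v+2.6*r),x0:int(u+2.6*r)]
    g=cv2.resize(cv2.cvtColor(s,cv2.COLOR_RGB2GRAY),None,fx=3,fy=3,interpolation=cv2.INTER_CUBIC)
    k=cv2.HoughCircles(g,cv2.HOUGH_GRADIENT,1.5,10,param1=80,param2=15,minRadius=int(2.6*r),maxRadius=int(3.4*r))
    print("expect px",round(u),round(v),"r",round(r,1))
    if k is not None:
        for a in k[0][:3]: print((a[:2]/3+[x0,y0]).round(1),(a[2]/3).round(1),p2w(c,a[0]/3+x0,a[1]/3+y0,z).round(4))
    return c,(x0,y0,s)
E
python3 -c "
from h import *
c,(x0,y0,s)=amber((.5,-.269)); cv2.imwrite('pics/f1.png',cv2.resize(s[:,:,::-1],None,fx=3,fy=3)); print(x0,y0,s.shape); go([.5,-.269,.041],93.65)"
```

```text
time: 25.47
eef_pos: [0.5007, -0.2696, 0.1069]
tcp_rot: [0.484, 0.516, -0.516, -0.483]
contact_force: [0.6, -0.2, 0.0]
opening: 0.503
expect px 321 267 r 17.3
[319.2 266.8] 17.9 [ 0.5002 -0.2703  0.048 ]
[320.2 270.2] 17.8 [ 0.5023 -0.2696  0.048 ]
[316.8 269.2] 19.1 [ 0.5018 -0.2716  0.048 ]
276 221 (90, 90, 3)
turn ax ay az [ 0.003  0.002 -0.003]
shift x y z mm [ 1.3 66.8  1.2]  now [ 0.5013 -0.2702  0.1078] yaw 93.8
```

View pics/f1.png

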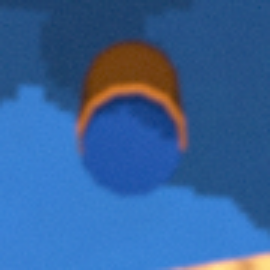

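The cap is centred at (133,143) in the crop, so the Hough estimate holds within about 1 mm.

```bash
python3 -m inch '[{"ax":0,"ay":0,"az":0,"x":0.5,"y":35,"z":0,"hand":0},{"ax":0,"ay":0,"az":0,"x":0,"y":31,"z":0,"hand":0},{"ax":0,"ay":0,"az":0,"x":0,"y":0,"z":0,"hand":0},{"ax":0,"ay":0,"az":0,"x":0,"y":0,"z":0,"hand":0},{"ax":0,"ay":0,"az":0,"x":0,"y":0,"z":0,"hand":0.6}]'
python3 -m inch '[{"ax":0,"ay":0,"az":0,"x":0,"y":0,"z":0,"hand":1},{"ax":0,"ay":0,"az":0,"x":0,"y":0,"z":0,"hand":1},{"ax":0,"ay":0,"az":0,"x":0,"y":0,"z":0,"hand":1},{"ax":0,"ay":0,"az":0,"x":0,"y":0,"z":0,"hand":1}]' 40
python3 -m inch '[{"ax":0,"ay":0,"az":0,"x":0,"y":-20,"z":0,"hand":1},{"ax":0,"ay":0,"az":0,"x":0,"y":-30,"z":0,"hand":1},{"ax":0,"ay":0,"az":0,"x":0,"y":-35,"z":0,"hand":1},{"ax":0,"ay":0,"az":0,"x":0,"y":-35,"z":0,"hand":1},{"ax":0,"ay":0,"az":0,"x":0,"y":-35,"z":0,"hand":1}]'
cat >> h.py <<'E'
def held():
    "offset of the held vial's cap from the TCP, in tool z/x (mm), and TCP height above vial base guess .038"
    s=get_state(); c=read_camera("wrist"); f=240/np.tan(np.radians(c["fov_y"]/2)); T=c["T_tool_cam"]
    H=cv2.cvtColor(c["img"],cv2.COLOR_RGB2HSV)[270:380,270:370]; m=(H[...,0]>105)&(H[...,0]<128)&(H[...,1]>150)&(H[...,2]>60)
    bs=blobs(m,300); print("opening",s["opening"].round(3))
    cv2.imwrite("pics/held.png",cv2.resize(c["img"][250:390,250:390,::-1],None,fx=3,fy=3))
    for ce,st in bs:
        uv=ce+[270,270]; d=T[:3,:3]@[(uv[0]-c["cx"])/f,(uv[1]-c["cy"])/f,1]; o=T[:3,3]; p=o+d*(-.008-o[1])/d[1]; print("cap px",uv,st,"tool mm",(p*1000).round(1))
E
python3 -c "
from h import *
held(); tub(); go([.4837,.2088,.2],93.65)"
```

```text
time: 25.93
eef_pos: [0.5014, -0.2704, 0.0421]
tcp_rot: [0.485, 0.516, -0.516, -0.482]
contact_force: [-0.1, 0.4, 0.5]
opening: 0.371
time: 26.27
eef_pos: [0.5018, -0.2706, 0.0426]
tcp_rot: [0.485, 0.516, -0.516, -0.481]
contact_force: [-0.1, 1.1, 6.7]
opening: 0.234
time: 26.68
eef_pos: [0.4997, -0.2692, 0.1968]
tcp_rot: [-0.484, -0.516, 0.516, 0.483]
contact_force: [2.2, -1.0, 0.5]
opening: 0.239Traceback (most recent call last):
  File "<string>", line 3, in <module>
    held(); tub(); go([.4837,.2088,.2],93.65)
    ~~~~^^
  File "h.py", line 72, in held
    bs=blobs(m,300); print("opening",s["opening"].round(3))
                                     ^^^^^^^^^^^^^^^^^^
AttributeError: 'float' object has no attribute 'round'
```

```bash
sed -i 's/s\["opening"\].round(3)/round(s["opening"],3)/' h.py; python3 -m inch '[{"ax":0,"ay":0,"az":0,"x":0,"y":0,"z":0,"hand":1},{"ax":0,"ay":0,"az":0,"x":0,"y":0,"z":0,"hand":1}]'
python3 -c "
from h import *
held(); tub(); go([.4837,.2088,.2],93.65)"
```

```text
time: 26.9
eef_pos: [0.5002, -0.2696, 0.196]
tcp_rot: [0.485, 0.516, -0.516, -0.482]
contact_force: [0.0, -0.5, -1.2]
opening: 0.237
opening 0.237
cap px [319.  321.1] [  25   28   49   47 1742] tool mm [-0.5 -8.   2.5]
tub centre [ 0.4555 -0.0857  0.045 ] sizes 0.12 0.146
turn ax ay az [-0.002  0.001  0.002]
shift x y z mm [477.5  -7.  -15.1]  now [ 0.499  -0.2687  0.193 ] yaw 93.7
```

View pics/held.png

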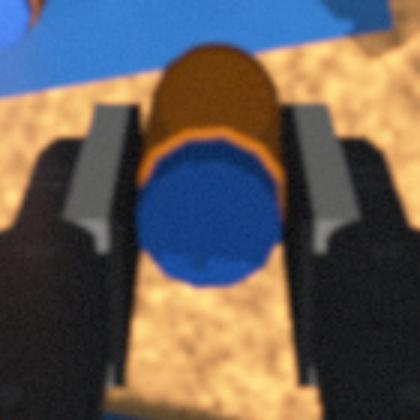

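The vial hangs upright and centred, with its cap at about (211,212) in the crop. I'm taking it to near-row well C.

```bash
python3 -m inch '[{"ax":0,"ay":0,"az":0,"x":39.9,"y":0,"z":-5.8,"hand":1},{"ax":0,"ay":0,"az":0,"x":39.9,"y":0,"z":-5.8,"hand":1},{"ax":0,"ay":0,"az":0,"x":39.9,"y":0,"z":-5.8,"hand":1},{"ax":0,"ay":0,"az":0,"x":39.9,"y":0,"z":-5.8,"hand":1},{"ax":0,"ay":0,"az":0,"x":39.9,"y":0,"z":-5.8,"hand":1}]'
python3 -m inch '[{"ax":0,"ay":0,"az":0,"x":39.9,"y":0,"z":-5.8,"hand":1},{"ax":0,"ay":0,"az":0,"x":39.9,"y":0,"z":-5.8,"hand":1},{"ax":0,"ay":0,"az":0,"x":39.9,"y":0,"z":-5.8,"hand":1},{"ax":0,"ay":0,"az":0,"x":39.9,"y":0,"z":-5.8,"hand":1},{"ax":0,"ay":0,"az":0,"x":39.9,"y":0,"z":-5.8,"hand":1}]'
python3 -m inch '[{"ax":0,"ay":0,"az":0,"x":39.9,"y":0,"z":-5.8,"hand":1},{"ax":0,"ay":0,"az":0,"x":39.9,"y":0,"z":-5.8,"hand":1},{"ax":0,"ay":0,"az":0,"x":0,"y":40,"z":0,"hand":1},{"ax":0,"ay":0,"az":0,"x":0,"y":40,"z":0,"hand":1},{"ax":0,"ay":0,"az":0,"x":0,"y":0,"z":0,"hand":1}]'
python3 -m inch '[{"ax":0,"ay":0,"az":0,"x":0,"y":0,"z":0,"hand":1},{"ax":0,"ay":0,"az":0,"x":0,"y":0,"z":0,"hand":1},{"ax":0,"ay":0,"az":0,"x":0,"y":0,"z":0,"hand":1},{"ax":0,"ay":0,"az":0,"x":0,"y":0,"z":0,"hand":1}]'
python3 -c "
from h import *
held(); go([.5388,.213,.0695],93.65)"
```

```text
time: 27.42
eef_pos: [0.5144, -0.0663, 0.1922]
tcp_rot: [-0.482, -0.515, 0.516, 0.485]
contact_force: [1.2, 0.5, 0.9]
opening: 0.237
time: 27.83
eef_pos: [0.5303, 0.1346, 0.1922]
tcp_rot: [-0.483, -0.515, 0.517, 0.484]
contact_force: [0.1, -0.1, -0.7]
opening: 0.237
time: 28.25
eef_pos: [0.5306, 0.2125, 0.1036]
tcp_rot: [-0.479, -0.511, 0.522, 0.487]
contact_force: [-2.5, -0.2, -2.8]
opening: 0.238
time: 28.58
eef_pos: [0.5399, 0.2129, 0.1172]
tcp_rot: [0.485, 0.517, -0.514, -0.483]
contact_force: [0.2, 0.6, 0.0]
opening: 0.234
opening 0.234
cap px [319.1 321.1] [  25   28   49   47 1737] tool mm [-0.5 -8.   2.5]
turn ax ay az [0.005 0.001 0.001]
shift x y z mm [ 0.1 47.5  0.9]  now [0.5397 0.2129 0.117 ] yaw 93.7
```

```bash
python3 -m inch '[{"ax":0,"ay":0,"az":0,"x":0,"y":8,"z":0.5,"hand":1},{"ax":0,"ay":0,"az":0,"x":0,"y":8,"z":0,"hand":1},{"ax":0,"ay":0,"az":0,"x":0,"y":8,"z":0,"hand":1},{"ax":0,"ay":0,"az":0,"x":0,"y":6,"z":0,"hand":1},{"ax":0,"ay":0,"az":0,"x":0,"y":0,"z":0,"hand":1}]'
python3 -m inch '[{"ax":0,"ay":0,"az":0,"x":0,"y":5,"z":0,"hand":1},{"ax":0,"ay":0,"az":0,"x":0,"y":5,"z":0,"hand":1},{"ax":0,"ay":0,"az":0,"x":0,"y":4,"z":0,"hand":1},{"ax":0,"ay":0,"az":0,"x":0,"y":2,"z":0,"hand":1},{"ax":0,"ay":0,"az":0,"x":0,"y":0,"z":0,"hand":1}]'
```

```text
time: 29.05
eef_pos: [0.536, 0.2126, 0.0818]
tcp_rot: [-0.483, -0.515, 0.517, 0.484]
contact_force: [-0.8, 0.2, -1.1]
opening: 0.239
time: 29.47
eef_pos: [0.5379, 0.2131, 0.0688]
tcp_rot: [0.484, 0.516, -0.516, -0.483]
contact_force: [-1.0, -0.9, 1.8]
opening: 0.235
```

```bash
python3 -m inch '[{"ax":0,"ay":0,"az":0,"x":0,"y":0,"z":0,"hand":0},{"ax":0,"ay":0,"az":0,"x":0,"y":0,"z":0,"hand":0},{"ax":0,"ay":0,"az":0,"x":0,"y":0,"z":0,"hand":0},{"ax":0,"ay":0,"az":0,"x":0,"y":-25,"z":0,"hand":0},{"ax":0,"ay":0,"az":0,"x":0,"y":-40,"z":0,"hand":0}]'
python3 -m inch '[{"ax":0,"ay":0,"az":0,"x":0,"y":-40,"z":0,"hand":0},{"ax":0,"ay":0,"az":0,"x":-38.5,"y":0,"z":3.3,"hand":0},{"ax":0,"ay":0,"az":0,"x":-38.5,"y":0,"z":3.3,"hand":0},{"ax":0,"ay":0,"az":0,"x":-38.5,"y":0,"z":3.3,"hand":0},{"ax":0,"ay":0,"az":0,"x":-38.5,"y":0,"z":3.3,"hand":0}]'
python3 -m inch '[{"ax":0,"ay":0,"az":0,"x":-38.5,"y":0,"z":3.3,"hand":0},{"ax":0,"ay":0,"az":0,"x":-38.5,"y":0,"z":3.3,"hand":0},{"ax":0,"ay":0,"az":0,"x":-38.5,"y":0,"z":3.3,"hand":0},{"ax":0,"ay":0,"az":0,"x":-38.5,"y":0,"z":3.3,"hand":0},{"ax":0,"ay":0,"az":0,"x":-38.5,"y":0,"z":3.3,"hand":0}]'
python3 -m inch '[{"ax":0,"ay":0,"az":0,"x":-38.5,"y":0,"z":3.3,"hand":0},{"ax":0,"ay":0,"az":0,"x":-38.5,"y":0,"z":3.3,"hand":0},{"ax":0,"ay":0,"az":0,"x":-38.5,"y":0,"z":3.3,"hand":0},{"ax":0,"ay":0,"az":0,"x":-38.5,"y":0,"z":3.3,"hand":0},{"ax":0,"ay":0,"az":0,"x":-38.5,"y":0,"z":3.3,"hand":0}]'
python3 -m inch '[{"ax":0,"ay":0,"az":0,"x":0,"y":35,"z":0,"hand":0},{"ax":0,"ay":0,"az":0,"x":0,"y":30,"z":0,"hand":0},{"ax":0,"ay":0,"az":0,"x":0,"y":0,"z":0,"hand":0},{"ax":0,"ay":0,"az":0,"x":0,"y":0,"z":0,"hand":0},{"ax":0,"ay":0,"az":0,"x":0,"y":0,"z":0,"hand":0}]'
python3 -m inch '[{"ax":0,"ay":0,"az":0,"x":0,"y":0,"z":0,"hand":0},{"ax":0,"ay":0,"az":0,"x":0,"y":0,"z":0,"hand":0}]'
python3 -c "
from h import *
amber((.526,-.328)); go([.526,-.328,.041],93.65)"
```

```text
time: 29.88
eef_pos: [0.5337, 0.2121, 0.1285]
tcp_rot: [-0.481, -0.513, 0.519, 0.486]
contact_force: [0.9, -0.4, 0.1]
opening: 0.5
time: 30.3
eef_pos: [0.5342, 0.0573, 0.1738]
tcp_rot: [0.483, 0.517, -0.516, -0.483]
contact_force: [0.9, -1.2, -1.1]
opening: 0.5
time: 30.72
eef_pos: [0.5301, -0.1365, 0.1734]
tcp_rot: [0.484, 0.516, -0.516, -0.483]
contact_force: [0.6, 0.5, 1.0]
opening: 0.498
time: 31.13
eef_pos: [0.5261, -0.3297, 0.1732]
tcp_rot: [0.484, 0.516, -0.516, -0.483]
contact_force: [1.1, -0.1, 0.7]
opening: 0.501
time: 31.55
eef_pos: [0.5272, -0.328, 0.1096]
tcp_rot: [0.484, 0.516, -0.516, -0.483]
contact_force: [0.4, 0.5, 0.6]
opening: 0.498
time: 31.72
eef_pos: [0.528, -0.3284, 0.111]
tcp_rot: [0.485, 0.516, -0.516, -0.482]
contact_force: [0.1, 0.4, -0.6]
opening: 0.5
expect px 321 262 r 17.0
[319.2 258.8] 17.6 [ 0.5241 -0.3294  0.048 ]
[317.2 262.2] 18.7 [ 0.5264 -0.3304  0.048 ]
[321.8 261.8] 18.2 [ 0.5259 -0.3278  0.048 ]
turn ax ay az [ 0.003  0.002 -0.003]
shift x y z mm [ 0.4 69.7  1.7]  now [ 0.5278 -0.3282  0.1107] yaw 93.8
```

```bash
python3 -m inch '[{"ax":0,"ay":0,"az":0,"x":-0.3,"y":38,"z":1.7,"hand":0},{"ax":0,"ay":0,"az":0,"x":0,"y":32,"z":0,"hand":0},{"ax":0,"ay":0,"az":0,"x":0,"y":0,"z":0,"hand":0},{"ax":0,"ay":0,"az":0,"x":0,"y":0,"z":0,"hand":0},{"ax":0,"ay":0,"az":0,"x":0,"y":0,"z":0,"hand":0.6}]'
python3 -m inch '[{"ax":0,"ay":0,"az":0,"x":0,"y":0,"z":0,"hand":1},{"ax":0,"ay":0,"az":0,"x":0,"y":0,"z":0,"hand":1},{"ax":0,"ay":0,"az":0,"x":0,"y":0,"z":0,"hand":1},{"ax":0,"ay":0,"az":0,"x":0,"y":0,"z":0,"hand":1}]' 40
python3 -m inch '[{"ax":0,"ay":0,"az":0,"x":0,"y":-20,"z":0,"hand":1},{"ax":0,"ay":0,"az":0,"x":0,"y":-30,"z":0,"hand":1},{"ax":0,"ay":0,"az":0,"x":0,"y":-35,"z":0,"hand":1},{"ax":0,"ay":0,"az":0,"x":0,"y":-35,"z":0,"hand":1},{"ax":0,"ay":0,"az":0,"x":0,"y":-35,"z":0,"hand":1}]'
python3 -m inch '[{"ax":0,"ay":0,"az":0,"x":0,"y":0,"z":0,"hand":1},{"ax":0,"ay":0,"az":0,"x":0,"y":0,"z":0,"hand":1},{"ax":0,"ay":0,"az":0,"x":0,"y":0,"z":0,"hand":1}]'
python3 -c "
from h import *
held(); tub(); go([.5352,.2667,.2],93.65)"
```

```text
time: 32.18
eef_pos: [0.526, -0.329, 0.0404]
tcp_rot: [0.484, 0.516, -0.516, -0.482]
contact_force: [0.7, -0.6, 0.3]
opening: 0.372
time: 32.52
eef_pos: [0.5267, -0.3296, 0.0415]
tcp_rot: [0.485, 0.516, -0.516, -0.482]
contact_force: [0.3, -0.5, 6.1]
opening: 0.237
time: 32.93
eef_pos: [0.5246, -0.328, 0.1953]
tcp_rot: [-0.483, -0.516, 0.516, 0.483]
contact_force: [0.4, -0.1, 0.3]
opening: 0.235
time: 33.18
eef_pos: [0.5246, -0.328, 0.1933]
tcp_rot: [-0.483, -0.516, 0.516, 0.483]
contact_force: [0.1, -0.7, 0.1]
opening: 0.232
opening 0.232
cap px [319.9 320.8] [  25   27   51   48 1778] tool mm [-0.2 -8.   2.7]
tub centre [ 0.4553 -0.0858  0.045 ] sizes 0.12 0.146
turn ax ay az [-0.003  0.001  0.003]
shift x y z mm [592.2  -8.8 -49.1]  now [ 0.5239 -0.3274  0.1912] yaw 93.7
```

```bash
python3 -m inch '[{"ax":0,"ay":0,"az":0,"x":39.5,"y":0,"z":-3.2,"hand":1},{"ax":0,"ay":0,"az":0,"x":39.5,"y":0,"z":-3.2,"hand":1},{"ax":0,"ay":0,"az":0,"x":39.5,"y":0,"z":-3.2,"hand":1},{"ax":0,"ay":0,"az":0,"x":39.5,"y":0,"z":-3.2,"hand":1},{"ax":0,"ay":0,"az":0,"x":39.5,"y":0,"z":-3.2,"hand":1}]'
python3 -m inch '[{"ax":0,"ay":0,"az":0,"x":39.5,"y":0,"z":-3.2,"hand":1},{"ax":0,"ay":0,"az":0,"x":39.5,"y":0,"z":-3.2,"hand":1},{"ax":0,"ay":0,"az":0,"x":39.5,"y":0,"z":-3.2,"hand":1},{"ax":0,"ay":0,"az":0,"x":39.5,"y":0,"z":-3.2,"hand":1},{"ax":0,"ay":0,"az":0,"x":39.5,"y":0,"z":-3.2,"hand":1}]'
python3 -m inch '[{"ax":0,"ay":0,"az":0,"x":39.5,"y":0,"z":-3.2,"hand":1},{"ax":0,"ay":0,"az":0,"x":39.5,"y":0,"z":-3.2,"hand":1},{"ax":0,"ay":0,"az":0,"x":39.5,"y":0,"z":-3.2,"hand":1},{"ax":0,"ay":0,"az":0,"x":39.5,"y":0,"z":-3.2,"hand":1},{"ax":0,"ay":0,"az":0,"x":39.5,"y":0,"z":-3.2,"hand":1}]'
python3 -m inch '[{"ax":0,"ay":0,"az":0,"x":0,"y":40,"z":0,"hand":1},{"ax":0,"ay":0,"az":0,"x":0,"y":37,"z":0,"hand":1},{"ax":0,"ay":0,"az":0,"x":0,"y":0,"z":0,"hand":1},{"ax":0,"ay":0,"az":0,"x":0,"y":0,"z":0,"hand":1},{"ax":0,"ay":0,"az":0,"x":0,"y":0,"z":0,"hand":1}]'
python3 -m inch '[{"ax":0,"ay":0,"az":0,"x":0,"y":0,"z":0,"hand":1},{"ax":0,"ay":0,"az":0,"x":0,"y":0,"z":0,"hand":1}]'
python3 -c "
from h import *
held(); go([.5352,.2667,.0685],93.65)"
```

```text
time: 33.7
eef_pos: [0.5267, -0.1281, 0.1911]
tcp_rot: [-0.482, -0.515, 0.516, 0.485]
contact_force: [1.9, 0.3, 0.5]
opening: 0.234
time: 34.12
eef_pos: [0.5297, 0.0699, 0.1914]
tcp_rot: [-0.483, -0.515, 0.517, 0.484]
contact_force: [0.1, 0.1, -0.0]
opening: 0.237
time: 34.53
eef_pos: [0.5328, 0.2678, 0.1911]
tcp_rot: [-0.483, -0.515, 0.517, 0.484]
contact_force: [0.5, -0.7, 1.0]
opening: 0.236
time: 34.95
eef_pos: [0.5346, 0.2658, 0.1168]
tcp_rot: [-0.484, -0.516, 0.516, 0.484]
contact_force: [0.1, -0.4, 0.3]
opening: 0.233
time: 35.12
eef_pos: [0.536, 0.2661, 0.1192]
tcp_rot: [0.485, 0.517, -0.514, -0.483]
contact_force: [0.6, 0.0, -0.4]
opening: 0.233
opening 0.233
cap px [319.8 320.9] [  25   27   50   48 1772] tool mm [-0.2 -8.   2.6]
turn ax ay az [0.004 0.001 0.001]
shift x y z mm [ 0.6 50.5  0.6]  now [0.5358 0.2661 0.119 ] yaw 93.7
```

Next I'll insert it, release, and return to F3 at (.450, −.354).

```bash
python3 -m inch '[{"ax":0,"ay":0,"az":0,"x":0.6,"y":8,"z":0.5,"hand":1},{"ax":0,"ay":0,"az":0,"x":0,"y":8,"z":0,"hand":1},{"ax":0,"ay":0,"az":0,"x":0,"y":8,"z":0,"hand":1},{"ax":0,"ay":0,"az":0,"x":0,"y":8,"z":0,"hand":1},{"ax":0,"ay":0,"az":0,"x":0,"y":0,"z":0,"hand":1}]'
python3 -m inch '[{"ax":0,"ay":0,"az":0,"x":0,"y":5,"z":0,"hand":1},{"ax":0,"ay":0,"az":0,"x":0,"y":5,"z":0,"hand":1},{"ax":0,"ay":0,"az":0,"x":0,"y":5,"z":0,"hand":1},{"ax":0,"ay":0,"az":0,"x":0,"y":3,"z":0,"hand":1},{"ax":0,"ay":0,"az":0,"x":0,"y":0,"z":0,"hand":1}]'
```

```text
time: 35.58
eef_pos: [0.5325, 0.2662, 0.0816]
tcp_rot: [-0.483, -0.515, 0.517, 0.484]
contact_force: [1.1, -0.5, -1.3]
opening: 0.236
time: 36.0
eef_pos: [0.5343, 0.2668, 0.0676]
tcp_rot: [0.484, 0.516, -0.516, -0.483]
contact_force: [-2.4, -1.1, 4.8]
opening: 0.233
```

```bash
python3 -m inch '[{"ax":0,"ay":0,"az":0,"x":0,"y":0,"z":0,"hand":0},{"ax":0,"ay":0,"az":0,"x":0,"y":0,"z":0,"hand":0},{"ax":0,"ay":0,"az":0,"x":0,"y":0,"z":0,"hand":0},{"ax":0,"ay":0,"az":0,"x":0,"y":-25,"z":0,"hand":0},{"ax":0,"ay":0,"az":0,"x":0,"y":-40,"z":0,"hand":0}]'
python3 -m inch '[{"ax":0,"ay":0,"az":0,"x":0,"y":-40,"z":0,"hand":0},{"ax":0,"ay":0,"az":0,"x":-38.4,"y":0,"z":7.7,"hand":0},{"ax":0,"ay":0,"az":0,"x":-38.4,"y":0,"z":7.7,"hand":0},{"ax":0,"ay":0,"az":0,"x":-38.4,"y":0,"z":7.7,"hand":0},{"ax":0,"ay":0,"az":0,"x":-38.4,"y":0,"z":7.7,"hand":0}]'
python3 -m inch '[{"ax":0,"ay":0,"az":0,"x":-38.4,"y":0,"z":7.7,"hand":0},{"ax":0,"ay":0,"az":0,"x":-38.4,"y":0,"z":7.7,"hand":0},{"ax":0,"ay":0,"az":0,"x":-38.4,"y":0,"z":7.7,"hand":0},{"ax":0,"ay":0,"az":0,"x":-38.4,"y":0,"z":7.7,"hand":0},{"ax":0,"ay":0,"az":0,"x":-38.4,"y":0,"z":7.7,"hand":0}]'
python3 -m inch '[{"ax":0,"ay":0,"az":0,"x":-38.4,"y":0,"z":7.7,"hand":0},{"ax":0,"ay":0,"az":0,"x":-38.4,"y":0,"z":7.7,"hand":0},{"ax":0,"ay":0,"az":0,"x":-38.4,"y":0,"z":7.7,"hand":0},{"ax":0,"ay":0,"az":0,"x":-38.4,"y":0,"z":7.7,"hand":0},{"ax":0,"ay":0,"az":0,"x":-38.4,"y":0,"z":7.7,"hand":0}]'
python3 -m inch '[{"ax":0,"ay":0,"az":0,"x":-38.4,"y":0,"z":7.7,"hand":0},{"ax":0,"ay":0,"az":0,"x":-38.4,"y":0,"z":7.7,"hand":0},{"ax":0,"ay":0,"az":0,"x":0,"y":35,"z":0,"hand":0},{"ax":0,"ay":0,"az":0,"x":0,"y":30,"z":0,"hand":0},{"ax":0,"ay":0,"az":0,"x":0,"y":0,"z":0,"hand":0}]'
python3 -m inch '[{"ax":0,"ay":0,"az":0,"x":0,"y":0,"z":0,"hand":0},{"ax":0,"ay":0,"az":0,"x":0,"y":0,"z":0,"hand":0},{"ax":0,"ay":0,"az":0,"x":0,"y":0,"z":0,"hand":0},{"ax":0,"ay":0,"az":0,"x":0,"y":0,"z":0,"hand":0}]'
python3 -c "
from h import *
amber((.450,-.354)); go([.450,-.354,.041],93.65)"
```

```text
time: 36.42
eef_pos: [0.5297, 0.2654, 0.1261]
tcp_rot: [-0.481, -0.512, 0.52, 0.486]
contact_force: [-0.2, -0.0, -0.0]
opening: 0.503
time: 36.83
eef_pos: [0.5123, 0.1102, 0.1714]
tcp_rot: [0.483, 0.516, -0.516, -0.483]
contact_force: [1.1, -0.4, 0.3]
opening: 0.502
time: 37.25
eef_pos: [0.4863, -0.0843, 0.1713]
tcp_rot: [0.483, 0.516, -0.516, -0.483]
contact_force: [0.0, -0.1, 0.7]
opening: 0.497
time: 37.67
eef_pos: [0.4604, -0.2786, 0.1712]
tcp_rot: [0.484, 0.516, -0.516, -0.483]
contact_force: [0.2, 0.2, 0.2]
opening: 0.499
time: 38.08
eef_pos: [0.447, -0.3517, 0.0994]
tcp_rot: [0.479, 0.516, -0.515, -0.489]
contact_force: [-1.0, 1.9, -0.8]
opening: 0.502
time: 38.42
eef_pos: [0.452, -0.3551, 0.1088]
tcp_rot: [-0.485, -0.516, 0.516, 0.482]
contact_force: [-0.4, -0.0, 0.7]
opening: 0.501
expect px 323 263 r 17.2
[317.8 260.8] 18.5 [ 0.4487 -0.357   0.048 ]
[320.2 263.2] 18.5 [ 0.4501 -0.3555  0.048 ]
[317.2 257.2] 15.1 [ 0.4466 -0.3574  0.048 ]
turn ax ay az [ 0.002  0.002 -0.003]
shift x y z mm [ 1.1 67.5  1.8]  now [ 0.4519 -0.355   0.1085] yaw 93.8
```

```bash
python3 -m inch '[{"ax":0,"ay":0,"az":0,"x":-1,"y":36,"z":2.2,"hand":0},{"ax":0,"ay":0,"az":0,"x":0,"y":31,"z":0,"hand":0},{"ax":0,"ay":0,"az":0,"x":0,"y":0,"z":0,"hand":0},{"ax":0,"ay":0,"az":0,"x":0,"y":0,"z":0,"hand":0},{"ax":0,"ay":0,"az":0,"x":0,"y":0,"z":0,"hand":0.6}]'
python3 -m inch '[{"ax":0,"ay":0,"az":0,"x":0,"y":0,"z":0,"hand":1},{"ax":0,"ay":0,"az":0,"x":0,"y":0,"z":0,"hand":1},{"ax":0,"ay":0,"az":0,"x":0,"y":0,"z":0,"hand":1},{"ax":0,"ay":0,"az":0,"x":0,"y":0,"z":0,"hand":1}]' 40
python3 -m inch '[{"ax":0,"ay":0,"az":0,"x":0,"y":-20,"z":0,"hand":1},{"ax":0,"ay":0,"az":0,"x":0,"y":-30,"z":0,"hand":1},{"ax":0,"ay":0,"az":0,"x":0,"y":-35,"z":0,"hand":1},{"ax":0,"ay":0,"az":0,"x":0,"y":-35,"z":0,"hand":1},{"ax":0,"ay":0,"az":0,"x":0,"y":-35,"z":0,"hand":1}]'
python3 -m inch '[{"ax":0,"ay":0,"az":0,"x":0,"y":0,"z":0,"hand":1},{"ax":0,"ay":0,"az":0,"x":0,"y":0,"z":0,"hand":1},{"ax":0,"ay":0,"az":0,"x":0,"y":0,"z":0,"hand":1}]'
python3 -c "
from h import *
held(); tub(); go([.431,.2063,.2],93.65)"
```

```text
time: 38.88
eef_pos: [0.4496, -0.3564, 0.0412]
tcp_rot: [-0.484, -0.516, 0.516, 0.482]
contact_force: [0.4, 0.9, 0.9]
opening: 0.372
time: 39.22
eef_pos: [0.4501, -0.3571, 0.0421]
tcp_rot: [-0.485, -0.516, 0.516, 0.482]
contact_force: [0.6, 1.7, 6.7]
opening: 0.234
time: 39.63
eef_pos: [0.4483, -0.3553, 0.1962]
tcp_rot: [-0.483, -0.516, 0.516, 0.483]
contact_force: [0.2, 0.2, 0.4]
opening: 0.236
time: 39.88
eef_pos: [0.4483, -0.3553, 0.1942]
tcp_rot: [-0.483, -0.516, 0.516, 0.483]
contact_force: [0.4, 0.2, -1.2]
opening: 0.24
opening 0.24
cap px [356.4 278.8] [ 66   0  34  27 489] tool mm [13.6 -8.  20.3]
cap px [319.3 321.6] [  25   28   50   48 1802] tool mm [-0.4 -8.   2.3]
tub centre [ 0.4554 -0.0849  0.045 ] sizes 0.144 0.123
turn ax ay az [-0.002  0.001  0.003]
shift x y z mm [560.9  -7.7 -19. ]  now [ 0.4478 -0.3547  0.1923] yaw 93.7
```

```bash
python3 -m inch '[{"ax":0,"ay":0,"az":0,"x":37.5,"y":0,"z":-1.2,"hand":1},{"ax":0,"ay":0,"az":0,"x":37.5,"y":0,"z":-1.2,"hand":1},{"ax":0,"ay":0,"az":0,"x":37.5,"y":0,"z":-1.2,"hand":1},{"ax":0,"ay":0,"az":0,"x":37.5,"y":0,"z":-1.2,"hand":1},{"ax":0,"ay":0,"az":0,"x":37.5,"y":0,"z":-1.2,"hand":1}]'
python3 -m inch '[{"ax":0,"ay":0,"az":0,"x":37.5,"y":0,"z":-1.2,"hand":1},{"ax":0,"ay":0,"az":0,"x":37.5,"y":0,"z":-1.2,"hand":1},{"ax":0,"ay":0,"az":0,"x":37.5,"y":0,"z":-1.2,"hand":1},{"ax":0,"ay":0,"az":0,"x":37.5,"y":0,"z":-1.2,"hand":1},{"ax":0,"ay":0,"az":0,"x":37.5,"y":0,"z":-1.2,"hand":1}]'
python3 -m inch '[{"ax":0,"ay":0,"az":0,"x":37.5,"y":0,"z":-1.2,"hand":1},{"ax":0,"ay":0,"az":0,"x":37.5,"y":0,"z":-1.2,"hand":1},{"ax":0,"ay":0,"az":0,"x":37.5,"y":0,"z":-1.2,"hand":1},{"ax":0,"ay":0,"az":0,"x":37.5,"y":0,"z":-1.2,"hand":1},{"ax":0,"ay":0,"az":0,"x":37.5,"y":0,"z":-1.2,"hand":1}]'
python3 -m inch '[{"ax":0,"ay":0,"az":0,"x":0,"y":40,"z":0,"hand":1},{"ax":0,"ay":0,"az":0,"x":0,"y":37,"z":0,"hand":1},{"ax":0,"ay":0,"az":0,"x":0,"y":0,"z":0,"hand":1},{"ax":0,"ay":0,"az":0,"x":0,"y":0,"z":0,"hand":1},{"ax":0,"ay":0,"az":0,"x":0,"y":0,"z":0,"hand":1}]'
python3 -m inch '[{"ax":0,"ay":0,"az":0,"x":0,"y":0,"z":0,"hand":1},{"ax":0,"ay":0,"az":0,"x":0,"y":0,"z":0,"hand":1}]'
python3 -c "
from h import *
held(); go([.431,.2063,.0685],93.65)"
```

```text
time: 40.4
eef_pos: [0.4411, -0.166, 0.1922]
tcp_rot: [-0.482, -0.516, 0.516, 0.485]
contact_force: [1.3, 0.0, -0.7]
opening: 0.232
time: 40.82
eef_pos: [0.4347, 0.0213, 0.1926]
tcp_rot: [-0.483, -0.515, 0.517, 0.484]
contact_force: [0.2, 0.3, 0.5]
opening: 0.235
time: 41.23
eef_pos: [0.4285, 0.2085, 0.1925]
tcp_rot: [-0.483, -0.515, 0.517, 0.484]
contact_force: [0.3, 0.0, 0.6]
opening: 0.237
time: 41.65
eef_pos: [0.4304, 0.2067, 0.1179]
tcp_rot: [-0.484, -0.516, 0.516, 0.484]
contact_force: [0.5, -0.2, 0.4]
opening: 0.232
time: 41.82
eef_pos: [0.4317, 0.2068, 0.1197]
tcp_rot: [0.485, 0.517, -0.514, -0.483]
contact_force: [-0.7, -0.1, -0.5]
opening: 0.234
opening 0.234
cap px [319.6 321.7] [  25   28   50   48 1788] tool mm [-0.3 -8.   2.3]
turn ax ay az [0.004 0.001 0.001]
shift x y z mm [-0.5 51.   0.5]  now [0.4315 0.2068 0.1195] yaw 93.7
```

```bash
python3 -m inch '[{"ax":0,"ay":0,"az":0,"x":-0.4,"y":8,"z":0.5,"hand":1},{"ax":0,"ay":0,"az":0,"x":0,"y":8,"z":0,"hand":1},{"ax":0,"ay":0,"az":0,"x":0,"y":8,"z":0,"hand":1},{"ax":0,"ay":0,"az":0,"x":0,"y":8,"z":0,"hand":1},{"ax":0,"ay":0,"az":0,"x":0,"y":0,"z":0,"hand":1}]'
python3 -m inch '[{"ax":0,"ay":0,"az":0,"x":0,"y":5,"z":0,"hand":1},{"ax":0,"ay":0,"az":0,"x":0,"y":5,"z":0,"hand":1},{"ax":0,"ay":0,"az":0,"x":0,"y":5,"z":0,"hand":1},{"ax":0,"ay":0,"az":0,"x":0,"y":3,"z":0,"hand":1},{"ax":0,"ay":0,"az":0,"x":0,"y":0,"z":0,"hand":1}]'
```

```text
time: 42.28
eef_pos: [0.4278, 0.206, 0.0828]
tcp_rot: [-0.483, -0.515, 0.517, 0.484]
contact_force: [0.7, 0.9, -1.1]
opening: 0.234
time: 42.7
eef_pos: [0.4302, 0.2066, 0.0682]
tcp_rot: [0.484, 0.516, -0.516, -0.483]
contact_force: [-1.9, -0.7, 5.5]
opening: 0.241
```

```bash
python3 -m inch '[{"ax":0,"ay":0,"az":0,"x":0,"y":0,"z":0,"hand":0},{"ax":0,"ay":0,"az":0,"x":0,"y":0,"z":0,"hand":0},{"ax":0,"ay":0,"az":0,"x":0,"y":0,"z":0,"hand":0},{"ax":0,"ay":0,"az":0,"x":0,"y":-25,"z":0,"hand":0},{"ax":0,"ay":0,"az":0,"x":0,"y":-40,"z":0,"hand":0}]'
python3 -m inch '[{"ax":0,"ay":0,"az":0,"x":0,"y":-40,"z":0,"hand":0},{"ax":0,"ay":0,"az":0,"x":-38.1,"y":0,"z":2.5,"hand":0},{"ax":0,"ay":0,"az":0,"x":-38.1,"y":0,"z":2.5,"hand":0},{"ax":0,"ay":0,"az":0,"x":-38.1,"y":0,"z":2.5,"hand":0},{"ax":0,"ay":0,"az":0,"x":-38.1,"y":0,"z":2.5,"hand":0}]'
python3 -m inch '[{"ax":0,"ay":0,"az":0,"x":-38.1,"y":0,"z":2.5,"hand":0},{"ax":0,"ay":0,"az":0,"x":-38.1,"y":0,"z":2.5,"hand":0},{"ax":0,"ay":0,"az":0,"x":-38.1,"y":0,"z":2.5,"hand":0},{"ax":0,"ay":0,"az":0,"x":-38.1,"y":0,"z":2.5,"hand":0},{"ax":0,"ay":0,"az":0,"x":-38.1,"y":0,"z":2.5,"hand":0}]'
python3 -m inch '[{"ax":0,"ay":0,"az":0,"x":-38.1,"y":0,"z":2.5,"hand":0},{"ax":0,"ay":0,"az":0,"x":-38.1,"y":0,"z":2.5,"hand":0},{"ax":0,"ay":0,"az":0,"x":-38.1,"y":0,"z":2.5,"hand":0},{"ax":0,"ay":0,"az":0,"x":-38.1,"y":0,"z":2.5,"hand":0},{"ax":0,"ay":0,"az":0,"x":0,"y":0,"z":0,"hand":0}]'
python3 -m inch '[{"ax":0,"ay":0,"az":0,"x":0,"y":35,"z":0,"hand":0},{"ax":0,"ay":0,"az":0,"x":0,"y":30,"z":0,"hand":0},{"ax":0,"ay":0,"az":0,"x":0,"y":0,"z":0,"hand":0},{"ax":0,"ay":0,"az":0,"x":0,"y":0,"z":0,"hand":0},{"ax":0,"ay":0,"az":0,"x":0,"y":0,"z":0,"hand":0}]'
python3 -m inch '[{"ax":0,"ay":0,"az":0,"x":0,"y":0,"z":0,"hand":0},{"ax":0,"ay":0,"az":0,"x":0,"y":0,"z":0,"hand":0}]'
python3 -c "
from h import *
c,(x0,y0,s)=amber((.430,-.290)); go([.430,-.290,.041],93.65)"
```

```text
time: 43.12
eef_pos: [0.4257, 0.2054, 0.1282]
tcp_rot: [-0.481, -0.513, 0.519, 0.486]
contact_force: [1.3, 0.8, 0.0]
opening: 0.502
time: 43.53
eef_pos: [0.4291, 0.0525, 0.1726]
tcp_rot: [0.483, 0.517, -0.516, -0.483]
contact_force: [1.0, 0.1, -0.3]
opening: 0.5
time: 43.95
eef_pos: [0.4288, -0.139, 0.1723]
tcp_rot: [0.484, 0.516, -0.516, -0.483]
contact_force: [0.8, -0.0, 0.5]
opening: 0.5
time: 44.37
eef_pos: [0.4291, -0.296, 0.1728]
tcp_rot: [-0.486, -0.514, 0.515, 0.484]
contact_force: [-0.8, 0.4, 0.3]
opening: 0.503
time: 44.78
eef_pos: [0.4299, -0.2901, 0.1085]
tcp_rot: [-0.484, -0.516, 0.516, 0.483]
contact_force: [0.4, -0.5, 0.3]
opening: 0.501
time: 44.95
eef_pos: [0.4305, -0.2907, 0.1096]
tcp_rot: [-0.485, -0.516, 0.516, 0.482]
contact_force: [0.1, -0.2, 0.3]
opening: 0.5
expect px 322 265 r 17.1
[319.2 262.2] 15.7 [ 0.4283 -0.2916  0.048 ]
[317.8 265.2] 19.0 [ 0.4302 -0.2924  0.048 ]
[320.2 258.2] 15.1 [ 0.4258 -0.2912  0.048 ]
turn ax ay az [ 0.002  0.002 -0.003]
shift x y z mm [ 0.6 68.3  0.3]  now [ 0.4303 -0.2906  0.1093] yaw 93.8
```

```bash
python3 -m inch '[{"ax":0,"ay":0,"az":0,"x":-1.2,"y":37,"z":0.8,"hand":0},{"ax":0,"ay":0,"az":0,"x":0,"y":31,"z":0,"hand":0},{"ax":0,"ay":0,"az":0,"x":0,"y":0,"z":0,"hand":0},{"ax":0,"ay":0,"az":0,"x":0,"y":0,"z":0,"hand":0},{"ax":0,"ay":0,"az":0,"x":0,"y":0,"z":0,"hand":0.6}]'
python3 -m inch '[{"ax":0,"ay":0,"az":0,"x":0,"y":0,"z":0,"hand":1},{"ax":0,"ay":0,"az":0,"x":0,"y":0,"z":0,"hand":1},{"ax":0,"ay":0,"az":0,"x":0,"y":0,"z":0,"hand":1},{"ax":0,"ay":0,"az":0,"x":0,"y":0,"z":0,"hand":1}]' 40
python3 -m inch '[{"ax":0,"ay":0,"az":0,"x":0,"y":-20,"z":0,"hand":1},{"ax":0,"ay":0,"az":0,"x":0,"y":-30,"z":0,"hand":1},{"ax":0,"ay":0,"az":0,"x":0,"y":-35,"z":0,"hand":1},{"ax":0,"ay":0,"az":0,"x":0,"y":-35,"z":0,"hand":1},{"ax":0,"ay":0,"az":0,"x":0,"y":-35,"z":0,"hand":1}]'
python3 -m inch '[{"ax":0,"ay":0,"az":0,"x":0,"y":0,"z":0,"hand":1},{"ax":0,"ay":0,"az":0,"x":0,"y":0,"z":0,"hand":1},{"ax":0,"ay":0,"az":0,"x":0,"y":0,"z":0,"hand":1}]'
python3 -c "
from h import *
held(); tub(); go([.427,.2600,.2],93.65)"
```

```text
time: 45.42
eef_pos: [0.4296, -0.292, 0.0412]
tcp_rot: [-0.484, -0.516, 0.516, 0.482]
contact_force: [-0.6, 0.2, 0.4]
opening: 0.374
time: 45.75
eef_pos: [0.4301, -0.2925, 0.0419]
tcp_rot: [-0.485, -0.516, 0.516, 0.482]
contact_force: [-0.7, 0.3, 6.3]
opening: 0.238
time: 46.17
eef_pos: [0.4283, -0.2909, 0.1963]
tcp_rot: [-0.484, -0.516, 0.516, 0.483]
contact_force: [0.3, -0.3, -1.0]
opening: 0.231
time: 46.42
eef_pos: [0.4283, -0.2909, 0.1943]
tcp_rot: [-0.483, -0.516, 0.516, 0.483]
contact_force: [0.0, 0.5, -0.7]
opening: 0.239
opening 0.239
cap px [283.7 279. ] [  0   0  36  27 561] tool mm [-13.9  -8.   20.3]
cap px [357.2 279. ] [ 68   0  32  27 441] tool mm [13.9 -8.  20.3]
cap px [318.6 321.2] [  25   27   50   47 1868] tool mm [-0.7 -8.   2.5]
tub centre [ 0.4554 -0.0858  0.045 ] sizes 0.12 0.146
turn ax ay az [-0.002  0.001  0.002]
shift x y z mm [549.3  -7.4 -34.3]  now [ 0.4277 -0.2903  0.1926] yaw 93.7
```

```bash
python3 -m inch '[{"ax":0,"ay":0,"az":0,"x":36.7,"y":0,"z":-5.2,"hand":1},{"ax":0,"ay":0,"az":0,"x":36.7,"y":0,"z":-5.2,"hand":1},{"ax":0,"ay":0,"az":0,"x":36.7,"y":0,"z":-5.2,"hand":1},{"ax":0,"ay":0,"az":0,"x":36.7,"y":0,"z":-5.2,"hand":1},{"ax":0,"ay":0,"az":0,"x":36.7,"y":0,"z":-2.2,"hand":1}]'
python3 -m inch '[{"ax":0,"ay":0,"az":0,"x":36.7,"y":0,"z":-2.2,"hand":1},{"ax":0,"ay":0,"az":0,"x":36.7,"y":0,"z":-2.2,"hand":1},{"ax":0,"ay":0,"az":0,"x":36.7,"y":0,"z":-2.2,"hand":1},{"ax":0,"ay":0,"az":0,"x":36.7,"y":0,"z":-2.2,"hand":1},{"ax":0,"ay":0,"az":0,"x":36.7,"y":0,"z":-2.2,"hand":1}]'
python3 -m inch '[{"ax":0,"ay":0,"az":0,"x":36.7,"y":0,"z":-1.2,"hand":1},{"ax":0,"ay":0,"az":0,"x":36.7,"y":0,"z":0,"hand":1},{"ax":0,"ay":0,"az":0,"x":36.7,"y":0,"z":0,"hand":1},{"ax":0,"ay":0,"az":0,"x":36.7,"y":0,"z":0,"hand":1},{"ax":0,"ay":0,"az":0,"x":36.7,"y":0,"z":0,"hand":1}]'
python3 -m inch '[{"ax":0,"ay":0,"az":0,"x":0,"y":40,"z":0,"hand":1},{"ax":0,"ay":0,"az":0,"x":0,"y":36,"z":0,"hand":1},{"ax":0,"ay":0,"az":0,"x":0,"y":0,"z":0,"hand":1},{"ax":0,"ay":0,"az":0,"x":0,"y":0,"z":0,"hand":1},{"ax":0,"ay":0,"az":0,"x":0,"y":0,"z":0,"hand":1}]'
python3 -m inch '[{"ax":0,"ay":0,"az":0,"x":0,"y":0,"z":0,"hand":1},{"ax":0,"ay":0,"az":0,"x":0,"y":0,"z":0,"hand":1}]'
python3 -c "
from h import *
held(); go([.427,.2597,.0685],93.65)"
```

```text
time: 46.93
eef_pos: [0.4386, -0.1046, 0.1925]
tcp_rot: [-0.482, -0.516, 0.516, 0.485]
contact_force: [0.4, 0.2, 0.1]
opening: 0.236
time: 47.35
eef_pos: [0.4372, 0.0791, 0.1926]
tcp_rot: [-0.483, -0.515, 0.517, 0.484]
contact_force: [0.8, -0.4, -0.6]
opening: 0.239
time: 47.77
eef_pos: [0.4263, 0.262, 0.1924]
tcp_rot: [-0.483, -0.515, 0.517, 0.484]
contact_force: [0.6, -1.2, 0.3]
opening: 0.235
time: 48.18
eef_pos: [0.4283, 0.2603, 0.1189]
tcp_rot: [-0.484, -0.516, 0.516, 0.484]
contact_force: [0.6, -0.9, -0.1]
opening: 0.235
time: 48.35
eef_pos: [0.4296, 0.2606, 0.1208]
tcp_rot: [0.484, 0.517, -0.514, -0.483]
contact_force: [-0.5, 0.6, -0.2]
opening: 0.234
opening 0.234
cap px [319.  320.8] [  25   27   49   48 1810] tool mm [-0.5 -8.   2.7]
turn ax ay az [0.004 0.001 0.001]
shift x y z mm [-0.7 52.1  2.4]  now [0.4294 0.2606 0.1206] yaw 93.7
```

```bash
python3 -m inch '[{"ax":0,"ay":0,"az":0,"x":-0.6,"y":8,"z":2.2,"hand":1},{"ax":0,"ay":0,"az":0,"x":0,"y":8,"z":0,"hand":1},{"ax":0,"ay":0,"az":0,"x":0,"y":8,"z":0,"hand":1},{"ax":0,"ay":0,"az":0,"x":0,"y":9,"z":0,"hand":1},{"ax":0,"ay":0,"az":0,"x":0,"y":0,"z":0,"hand":1}]'
python3 -m inch '[{"ax":0,"ay":0,"az":0,"x":0,"y":5,"z":0,"hand":1},{"ax":0,"ay":0,"az":0,"x":0,"y":5,"z":0,"hand":1},{"ax":0,"ay":0,"az":0,"x":0,"y":5,"z":0,"hand":1},{"ax":0,"ay":0,"az":0,"x":0,"y":3,"z":0,"hand":1},{"ax":0,"ay":0,"az":0,"x":0,"y":0,"z":0,"hand":1}]'
```

```text
time: 48.82
eef_pos: [0.4245, 0.2592, 0.0828]
tcp_rot: [-0.483, -0.515, 0.517, 0.484]
contact_force: [-0.1, 0.7, -2.6]
opening: 0.238
time: 49.23
eef_pos: [0.4261, 0.2599, 0.068]
tcp_rot: [-0.483, -0.516, 0.516, 0.483]
contact_force: [-1.4, -1.5, 3.6]
opening: 0.233
```

```bash
python3 -m inch '[{"ax":0,"ay":0,"az":0,"x":0,"y":0,"z":0,"hand":0},{"ax":0,"ay":0,"az":0,"x":0,"y":0,"z":0,"hand":0},{"ax":0,"ay":0,"az":0,"x":0,"y":0,"z":0,"hand":0},{"ax":0,"ay":0,"az":0,"x":0,"y":-25,"z":0,"hand":0},{"ax":0,"ay":0,"az":0,"x":0,"y":-40,"z":0,"hand":0}]'
python3 -m inch '[{"ax":0,"ay":0,"az":0,"x":0,"y":-40,"z":0,"hand":0},{"ax":0,"ay":0,"az":0,"x":0,"y":-40,"z":0,"hand":-0.2},{"ax":0,"ay":0,"az":0,"x":-32,"y":0,"z":-11.5,"hand":-0.2},{"ax":0,"ay":0,"az":0,"x":-32,"y":0,"z":-11.5,"hand":-0.2},{"ax":0,"ay":0,"az":0,"x":-32,"y":0,"z":-11.5,"hand":-0.2}]'
python3 -m inch '[{"ax":0,"ay":0,"az":0,"x":-32,"y":0,"z":-11.5,"hand":-0.2},{"ax":0,"ay":0,"az":0,"x":-32,"y":0,"z":-11.5,"hand":-0.2},{"ax":0,"ay":0,"az":0,"x":0,"y":0,"z":0,"hand":-0.2},{"ax":0,"ay":0,"az":0,"x":0,"y":0,"z":0,"hand":-0.2},{"ax":0,"ay":0,"az":0,"x":0,"y":0,"z":0,"hand":-0.2}]'
python3 -c "
from h import *
c=cam('wrist','w8'); tub(); go([.494,.1038,.080],93.65); print(w2p(c,[.494,.1038,.095]))"
```

```text
time: 49.65
eef_pos: [0.422, 0.2583, 0.1281]
tcp_rot: [-0.482, -0.512, 0.52, 0.485]
contact_force: [0.7, 0.2, -1.1]
opening: 0.5
time: 50.07
eef_pos: [0.4669, 0.1656, 0.2136]
tcp_rot: [0.484, 0.517, -0.516, -0.482]
contact_force: [-0.6, -0.3, -1.2]
opening: 0.601
time: 50.48
eef_pos: [0.4931, 0.104, 0.212]
tcp_rot: [-0.483, -0.516, 0.516, 0.484]
contact_force: [-0.7, 0.2, -0.1]
opening: 0.598
tub centre [ 0.4554 -0.0849  0.045 ] sizes 0.144 0.123
turn ax ay az [-0.001  0.003  0.   ]
shift x y z mm [ -1.1 132.   -1. ]  now [0.4929 0.1048 0.212 ] yaw 93.8
(np.float64(319.79259051317206), np.float64(241.54635532349425))
```

View pics/w8.png

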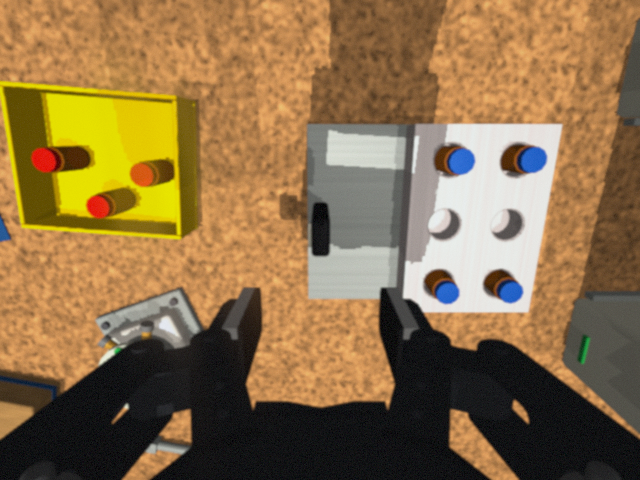

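All four fresh vials are seated in the rack, at (460,160), (530,159), (445,291) and (510,291). The three used ones are in the tub and the grip top is at (320,232). I'm gripping the tray and pushing it home.

```bash
python3 -m inch '[{"ax":0,"ay":0,"az":0,"x":-1,"y":35,"z":-1,"hand":-0.2},{"ax":0,"ay":0,"az":0,"x":0,"y":35,"z":0,"hand":-0.2},{"ax":0,"ay":0,"az":0,"x":0,"y":35,"z":0,"hand":-0.2},{"ax":0,"ay":0,"az":0,"x":0,"y":0,"z":0,"hand":-0.2},{"ax":0,"ay":0,"az":0,"x":0,"y":0,"z":0,"hand":-0.2}]'
python3 -m inch '[{"ax":0,"ay":0,"az":0,"x":0,"y":14,"z":0,"hand":-0.2},{"ax":0,"ay":0,"az":0,"x":0,"y":14,"z":0,"hand":-0.2},{"ax":0,"ay":0,"az":0,"x":0,"y":0,"z":0,"hand":-0.2},{"ax":0,"ay":0,"az":0,"x":0,"y":0,"z":0,"hand":-0.2}]'
python3 -m inch '[{"ax":0,"ay":0,"az":0,"x":0,"y":0,"z":0,"hand":0.5},{"ax":0,"ay":0,"az":0,"x":0,"y":0,"z":0,"hand":1},{"ax":0,"ay":0,"az":0,"x":0,"y":0,"z":0,"hand":1},{"ax":0,"ay":0,"az":0,"x":0,"y":0,"z":0,"hand":1},{"ax":0,"ay":0,"az":0,"x":0,"y":0,"z":0,"hand":1}]' 40
```

```text
time: 51.0
eef_pos: [0.4925, 0.1039, 0.1056]
tcp_rot: [-0.482, -0.515, 0.518, 0.484]
contact_force: [0.1, -1.2, 0.5]
opening: 0.604
time: 51.33
eef_pos: [0.4957, 0.1033, 0.0814]
tcp_rot: [0.484, 0.517, -0.516, -0.483]
contact_force: [0.3, 0.2, -0.1]
opening: 0.606
time: 51.75
eef_pos: [0.4955, 0.1042, 0.0811]
tcp_rot: [0.484, 0.517, -0.514, -0.484]
contact_force: [-2.0, 5.0, 5.0]
opening: 0.158
```

```bash
python3 -m inch '[{"ax":0,"ay":0,"az":0,"x":8,"y":0,"z":0,"hand":1},{"ax":0,"ay":0,"az":0,"x":15,"y":0,"z":0,"hand":1},{"ax":0,"ay":0,"az":0,"x":18,"y":0,"z":0,"hand":1},{"ax":0,"ay":0,"az":0,"x":18,"y":0,"z":0,"hand":1},{"ax":0,"ay":0,"az":0,"x":18,"y":0,"z":0,"hand":1}]'
python3 -m inch '[{"ax":0,"ay":0,"az":0,"x":18,"y":0,"z":0,"hand":1},{"ax":0,"ay":0,"az":0,"x":18,"y":0,"z":0,"hand":1},{"ax":0,"ay":0,"az":0,"x":18,"y":0,"z":0,"hand":1},{"ax":0,"ay":0,"az":0,"x":18,"y":0,"z":0,"hand":1},{"ax":0,"ay":0,"az":0,"x":18,"y":0,"z":0,"hand":1}]'
python3 -m inch '[{"ax":0,"ay":0,"az":0,"x":18,"y":0,"z":0,"hand":1},{"ax":0,"ay":0,"az":0,"x":12,"y":0,"z":0,"hand":1},{"ax":0,"ay":0,"az":0,"x":7,"y":0,"z":0,"hand":1},{"ax":0,"ay":0,"az":0,"x":0,"y":0,"z":0,"hand":1},{"ax":0,"ay":0,"az":0,"x":0,"y":0,"z":0,"hand":1}]'
```

```text
time: 52.17
eef_pos: [0.4907, 0.1799, 0.0811]
tcp_rot: [0.485, 0.516, -0.516, -0.482]
contact_force: [-0.2, -2.7, 4.8]
opening: 0.151
time: 52.58
eef_pos: [0.4851, 0.2702, 0.0811]
tcp_rot: [0.485, 0.517, -0.515, -0.482]
contact_force: [1.6, -4.0, 4.1]
opening: 0.159
time: 53.0
eef_pos: [0.4827, 0.3079, 0.0811]
tcp_rot: [0.484, 0.518, -0.514, -0.483]
contact_force: [0.4, 2.8, 6.0]
opening: 0.157
```

```bash
python3 -m inch '[{"ax":0,"ay":0,"az":0,"x":3,"y":0,"z":0,"hand":1},{"ax":0,"ay":0,"az":0,"x":3,"y":0,"z":0,"hand":1},{"ax":0,"ay":0,"az":0,"x":0,"y":0,"z":0,"hand":1},{"ax":0,"ay":0,"az":0,"x":0,"y":0,"z":0,"hand":1}]'
python3 -m inch '[{"ax":0,"ay":0,"az":0,"x":3,"y":0,"z":0,"hand":1},{"ax":0,"ay":0,"az":0,"x":0,"y":0,"z":0,"hand":1},{"ax":0,"ay":0,"az":0,"x":0,"y":0,"z":0,"hand":1}]'
```

```text
time: 53.33
eef_pos: [0.4824, 0.313, 0.0811]
tcp_rot: [0.484, 0.517, -0.515, -0.483]
contact_force: [1.0, 0.4, 6.2]
opening: 0.155
time: 53.58
eef_pos: [0.4823, 0.3139, 0.0811]
tcp_rot: [-0.485, -0.516, 0.516, 0.482]
contact_force: [0.6, -7.7, 8.5]
opening: 0.155
```

```bash
python3 -m inch '[{"ax":0,"ay":0,"az":0,"x":3,"y":0,"z":0,"hand":1},{"ax":0,"ay":0,"az":0,"x":0,"y":0,"z":0,"hand":1},{"ax":0,"ay":0,"az":0,"x":0,"y":0,"z":0,"hand":1}]'
python3 -m inch '[{"ax":0,"ay":0,"az":0,"x":-3.5,"y":0,"z":0,"hand":0.4},{"ax":0,"ay":0,"az":0,"x":0,"y":0,"z":0,"hand":0.2},{"ax":0,"ay":0,"az":0,"x":0,"y":0,"z":0,"hand":0.2},{"ax":0,"ay":0,"az":0,"x":0,"y":0,"z":0,"hand":0.2}]'
```

```text
time: 53.83
eef_pos: [0.4823, 0.314, 0.0811]
tcp_rot: [-0.486, -0.514, 0.518, 0.481]
contact_force: [1.1, -18.4, 12.3]
opening: 0.156
time: 54.17
eef_pos: [0.48, 0.315, 0.0786]
tcp_rot: [-0.483, -0.516, 0.516, 0.484]
contact_force: [-0.7, -0.3, -1.3]
opening: 0.403
```

```bash
python3 -m inch '[{"ax":0,"ay":0,"az":0,"x":0,"y":-15,"z":0,"hand":0.2},{"ax":0,"ay":0,"az":0,"x":0,"y":-25,"z":0,"hand":0.2},{"ax":0,"ay":0,"az":0,"x":0,"y":-40,"z":0,"hand":0.2},{"ax":0,"ay":0,"az":0,"x":0,"y":-40,"z":0,"hand":-0.4},{"ax":0,"ay":0,"az":0,"x":0,"y":-38,"z":0,"hand":-0.4}]'
python3 -m inch '[{"ax":0,"ay":0,"az":0,"x":-9.5,"y":0,"z":0,"hand":-0.4},{"ax":0,"ay":0,"az":0,"x":0,"y":0,"z":0,"hand":-0.4},{"ax":0,"ay":0,"az":0,"x":0,"y":0,"z":0,"hand":-0.4},{"ax":0,"ay":0,"az":0,"x":0,"y":0,"z":0,"hand":-0.4},{"ax":0,"ay":0,"az":0,"x":0,"y":0,"z":0,"hand":-0.4}]'
python3 - <<'E'
from h import *
c=cam("wrist","w9"); H=hsv(c); t=cam("top")
def edge(c,H,v,lo,hi):
    row=H[v,lo:hi,1].astype(int); return lo+np.argmin(np.diff(row))+.5
us=[edge(c,H,v,300,335) for v in (140,160,180,250,265,280)]; print(us,[p2w(c,u,v,.022).round(4) for u,v in zip(us,(140,160,180,250,265,280))])
Ht=hsv(t); P=[]
for v in range(270,336,3):
    row=Ht[v,200:216,1].astype(int); u=200+np.argmax(np.diff(row)>40)
    if not 290<v<310: P.append(u)
print("top edge cols",P, "before ~208"); b=cv2.imread("pics/top0.png")[:,:,::-1]; Hb=cv2.cvtColor(np.ascontiguousarray(b),cv2.COLOR_RGB2HSV)
print("start",[200+int(np.argmax(np.diff(Hb[v,200:216,1].astype(int))>40)) for v in range(270,336,3) if not 290<v<310])
go([.6495,-.0605,.2],54.7)
E
```

```text
time: 54.58
eef_pos: [0.4799, 0.3154, 0.2385]
tcp_rot: [-0.483, -0.516, 0.517, 0.483]
contact_force: [1.1, 1.1, -0.2]
opening: 0.668
time: 55.0
eef_pos: [0.4802, 0.3054, 0.2348]
tcp_rot: [-0.483, -0.515, 0.517, 0.484]
contact_force: [0.6, 0.3, -0.3]
opening: 0.699
[np.float64(315.5), np.float64(316.5), np.float64(316.5), np.float64(317.5), np.float64(316.5), np.float64(316.5)] [array([0.4085, 0.296 , 0.022 ]), array([0.4268, 0.2981, 0.022 ]), array([0.4458, 0.2993, 0.022 ]), array([0.517 , 0.3048, 0.022 ]), array([0.5333, 0.3048, 0.022 ]), array([0.5501, 0.3058, 0.022 ])]
top edge cols [np.int64(207), np.int64(207), np.int64(207), np.int64(207), np.int64(207), np.int64(207), np.int64(202), np.int64(207), np.int64(207), np.int64(207), np.int64(207), np.int64(207), np.int64(207), np.int64(207), np.int64(207)] before ~208
start [207, 207, 207, 207, 207, 207, 207, 207, 207, 207, 207, 207, 207, 207, 207]
turn ax ay az [-0.003  0.682 -0.002]
shift x y z mm [-201.    35.4 -349.3]  now [0.4806 0.3054 0.2354] yaw 93.8
```

The tray is home: its deck edge is back on its starting pixels and within 1 mm of its starting position. Next is the valve.

```bash
python3 -m inch '[{"ax":0,"ay":0.1137,"az":0,"x":0,"y":0,"z":0,"hand":-0.4},{"ax":0,"ay":0.1137,"az":0,"x":0,"y":0,"z":0,"hand":-0.4},{"ax":0,"ay":0.1137,"az":0,"x":0,"y":0,"z":0,"hand":-0.4},{"ax":0,"ay":0.1137,"az":0,"x":0,"y":0,"z":0,"hand":-0.4},{"ax":0,"ay":0.1137,"az":0,"x":0,"y":0,"z":0,"hand":-0.4}]'
python3 -m inch '[{"ax":0,"ay":0.1137,"az":0,"x":0,"y":0,"z":0,"hand":-0.4},{"ax":0,"ay":0,"az":0,"x":-20.1,"y":0,"z":-34.9,"hand":-0.4},{"ax":0,"ay":0,"az":0,"x":-20.1,"y":0,"z":-34.9,"hand":-0.4},{"ax":0,"ay":0,"az":0,"x":-20.1,"y":0,"z":-34.9,"hand":-0.4},{"ax":0,"ay":0,"az":0,"x":-20.1,"y":0,"z":-34.9,"hand":-0.4}]'
python3 -m inch '[{"ax":0,"ay":0,"az":0,"x":-20.1,"y":0,"z":-34.9,"hand":-0.4},{"ax":0,"ay":0,"az":0,"x":-20.1,"y":0,"z":-34.9,"hand":-0.4},{"ax":0,"ay":0,"az":0,"x":-20.1,"y":0,"z":-34.9,"hand":-0.4},{"ax":0,"ay":0,"az":0,"x":-20.1,"y":0,"z":-34.9,"hand":-0.4},{"ax":0,"ay":0,"az":0,"x":-20.1,"y":0,"z":-34.9,"hand":-0.4}]'
python3 -m inch '[{"ax":0,"ay":0,"az":0,"x":-20.1,"y":0,"z":-34.9,"hand":-0.4},{"ax":0,"ay":0,"az":0,"x":0,"y":40,"z":0,"hand":-0.4},{"ax":0,"ay":0,"az":0,"x":0,"y":40,"z":0,"hand":-0.4},{"ax":0,"ay":0,"az":0,"x":0,"y":0,"z":0,"hand":-0.4},{"ax":0,"ay":0,"az":0,"x":0,"y":0,"z":0,"hand":-0.4}]'
python3 -m inch '[{"ax":0,"ay":0,"az":0,"x":0,"y":0,"z":0,"hand":-0.4},{"ax":0,"ay":0,"az":0,"x":0,"y":0,"z":0,"hand":-0.4},{"ax":0,"ay":0,"az":0,"x":0,"y":0,"z":0,"hand":-0.4}]'
python3 -c "
from h import *
handle(); go([.6495,-.0605,.0825],54.7)"
```

```text
time: 55.52
eef_pos: [0.481, 0.3055, 0.2363]
tcp_rot: [-0.61, -0.357, 0.359, 0.61]
contact_force: [0.1, -0.7, 0.3]
opening: 0.7
time: 55.93
eef_pos: [0.5487, 0.158, 0.2365]
tcp_rot: [-0.628, -0.325, 0.325, 0.628]
contact_force: [1.1, 0.6, 1.1]
opening: 0.702
time: 56.35
eef_pos: [0.6331, -0.0256, 0.2363]
tcp_rot: [-0.628, -0.324, 0.325, 0.629]
contact_force: [1.0, 0.6, 0.4]
opening: 0.699
time: 56.77
eef_pos: [0.6473, -0.0598, 0.1533]
tcp_rot: [-0.626, -0.322, 0.327, 0.63]
contact_force: [0.2, -0.3, -0.3]
opening: 0.694
time: 57.02
eef_pos: [0.6514, -0.0602, 0.1609]
tcp_rot: [0.629, 0.326, -0.323, -0.627]
contact_force: [-0.2, -0.3, -0.7]
opening: 0.702
[array([318.5, 254. ]), array([92., 21.]), np.float64(90.0)] [ 0.6456 -0.0579  0.097 ] expected px 319 261
[array([239.5, 331. ]), array([21., 78.]), np.float64(0.0)] [ 0.6584 -0.1277  0.097 ] expected px 319 261
[array([399. , 330.5]), array([79., 18.]), np.float64(90.0)] [ 0.7159 -0.046   0.097 ] expected px 319 261
turn ax ay az [ 0.005 -0.     0.002]
shift x y z mm [-1.2 78.   1.2]  now [ 0.6511 -0.0602  0.1605] yaw 54.7
```

```bash
python3 -m inch '[{"ax":0,"ay":0,"az":0,"x":-1,"y":35,"z":1,"hand":-0.4},{"ax":0,"ay":0,"az":0,"x":0,"y":35,"z":0,"hand":-0.4},{"ax":0,"ay":0,"az":0,"x":0,"y":7,"z":0,"hand":-0.4},{"ax":0,"ay":0,"az":0,"x":0,"y":0,"z":0,"hand":-0.4},{"ax":0,"ay":0,"az":0,"x":0,"y":0,"z":0,"hand":-0.4}]'
python3 -m inch '[{"ax":0,"ay":0,"az":0,"x":0,"y":0,"z":0,"hand":0.5},{"ax":0,"ay":0,"az":0,"x":0,"y":0,"z":0,"hand":1},{"ax":0,"ay":0,"az":0,"x":0,"y":0,"z":0,"hand":1},{"ax":0,"ay":0,"az":0,"x":0,"y":0,"z":0,"hand":1},{"ax":0,"ay":0,"az":0,"x":0,"y":0,"z":0,"hand":1}]' 40
python3 -m inch '[{"ax":0,"ay":-0.1,"az":0,"x":0,"y":0,"z":0,"hand":1},{"ax":0,"ay":-0.1,"az":0,"x":0,"y":0,"z":0,"hand":1},{"ax":0,"ay":-0.1,"az":0,"x":0,"y":0,"z":0,"hand":1},{"ax":0,"ay":-0.1,"az":0,"x":0,"y":0,"z":0,"hand":1},{"ax":0,"ay":-0.1,"az":0,"x":0,"y":0,"z":0,"hand":1}]'
python3 -m inch '[{"ax":0,"ay":-0.1,"az":0,"x":0,"y":0,"z":0,"hand":1},{"ax":0,"ay":-0.1,"az":0,"x":0,"y":0,"z":0,"hand":1},{"ax":0,"ay":-0.1,"az":0,"x":0,"y":0,"z":0,"hand":1},{"ax":0,"ay":-0.1,"az":0,"x":0,"y":0,"z":0,"hand":1},{"ax":0,"ay":-0.1,"az":0,"x":0,"y":0,"z":0,"hand":1}]'
python3 -m inch '[{"ax":0,"ay":-0.05,"az":0,"x":0,"y":0,"z":0,"hand":1},{"ax":0,"ay":0,"az":0,"x":0,"y":0,"z":0,"hand":1},{"ax":0,"ay":0,"az":0,"x":0,"y":0,"z":0,"hand":1}]'
python3 -m inch '[{"ax":0,"ay":0,"az":0,"x":0,"y":0,"z":0,"hand":-0.4},{"ax":0,"ay":0,"az":0,"x":0,"y":0,"z":0,"hand":-0.4},{"ax":0,"ay":0,"az":0,"x":0,"y":0,"z":0,"hand":-0.4},{"ax":0,"ay":0,"az":0,"x":0,"y":0,"z":0,"hand":-0.4}]'
python3 -m inch '[{"ax":0,"ay":0,"az":0,"x":0,"y":-30,"z":0,"hand":-0.4},{"ax":0,"ay":0,"az":0,"x":0,"y":-40,"z":0,"hand":-0.4},{"ax":0,"ay":0,"az":0,"x":0,"y":-40,"z":0,"hand":-0.4},{"ax":0,"ay":0,"az":0,"x":0,"y":-40,"z":0,"hand":-0.4},{"ax":0,"ay":0,"az":0,"x":0,"y":-20,"z":0,"hand":-0.4}]'
python3 -m inch '[{"ax":0,"ay":0,"az":0,"x":0,"y":0,"z":0,"hand":-0.4},{"ax":0,"ay":0,"az":0,"x":0,"y":0,"z":0,"hand":-0.4},{"ax":0,"ay":0,"az":0,"x":0,"y":0,"z":0,"hand":-0.4}]'
python3 - <<'E'
from h import *
c=cam("wrist"); k=cam("scene"); u,v=map(int,w2p(c,[.65,-.06,.08]))
a=cv2.resize(c["img"][v-75:v+75,u-75:u+75],(400,400)); b=cv2.resize(k["img"][120:220,335:435],(400,400)); print(u,v)
cv2.imwrite("pics/fin.png",np.hstack([a,b])[:,:,::-1]); tub(); print(get_state()["contact_force"])
E
```

```text
time: 57.48
eef_pos: [0.649, -0.0607, 0.0817]
tcp_rot: [0.628, 0.325, -0.324, -0.628]
contact_force: [0.6, 0.7, 0.4]
opening: 0.701
time: 57.9
eef_pos: [0.65, -0.0601, 0.0825]
tcp_rot: [0.629, 0.326, -0.323, -0.628]
contact_force: [2.6, 3.3, 4.5]
opening: 0.145
time: 58.32
eef_pos: [0.6499, -0.0603, 0.0825]
tcp_rot: [0.528, 0.472, -0.47, -0.526]
contact_force: [0.8, 3.1, 5.0]
opening: 0.14
time: 58.73
eef_pos: [0.65, -0.0604, 0.0825]
tcp_rot: [0.396, 0.588, -0.586, -0.393]
contact_force: [1.2, 1.9, 5.6]
opening: 0.142
time: 58.98
eef_pos: [0.65, -0.0605, 0.0825]
tcp_rot: [0.383, 0.596, -0.595, -0.38]
contact_force: [1.5, 3.3, 6.2]
opening: 0.145
time: 59.32
eef_pos: [0.6471, -0.0606, 0.0791]
tcp_rot: [-0.38, -0.595, 0.596, 0.382]
contact_force: [0.5, -0.8, 1.0]
opening: 0.689
time: 59.73
eef_pos: [0.6495, -0.061, 0.2557]
tcp_rot: [0.383, 0.596, -0.595, -0.379]
contact_force: [0.8, -0.6, 1.2]
opening: 0.697
time: 59.98
eef_pos: [0.6471, -0.0604, 0.248]
tcp_rot: [-0.38, -0.595, 0.596, 0.382]
contact_force: [-0.1, 0.5, 1.1]
opening: 0.7
318 228
tub centre [ 0.6205 -0.0282  0.045 ] sizes 0.0 0.0
[ 0.01703364 -0.02054046 -0.1884936 ]
```

View pics/fin.png

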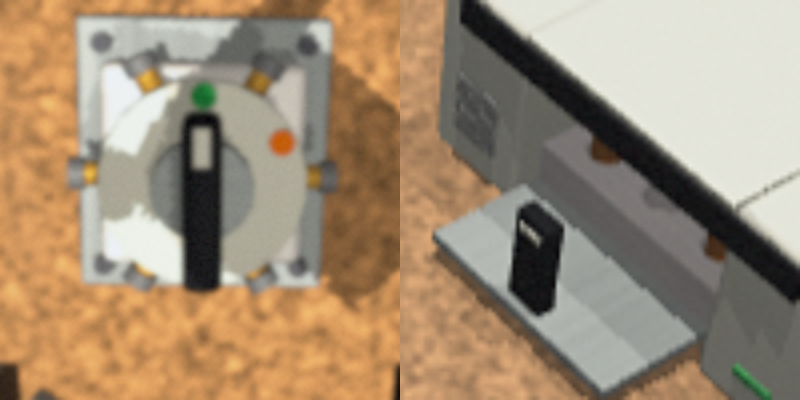

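The left crop shows the valve mark at the green dot (204,97). The right crop shows the tray home with vials upright in the rack. One last numeric check of the tub, then I'll sign off.

```bash
python3 - <<'E'
from h import *
k=cam("scene"); H=hsv(k); y=blobs((H[...,0]>22)&(H[...,0]<35)&(H[...,1]>150),300); print(y)
m=((H[...,0]<5)|(H[...,0]>174))&(H[...,1]>190)&(H[...,2]>90)
for ce,st in blobs(m,8): print("red",ce,st,p2w(k,*ce,.05).round(3))
print(get_state()["time"]); sign_off()
E
```

```text
[(array([207.1, 262.4]), array([ 176,  224,   81,   71, 1161], dtype=int32))]
red [222.2 259. ] [219 258   8   4  10] [ 0.487 -0.084  0.05 ]
60.1833
the job is handed in; nothing more can be done
```

The job is done and handed in at about 60 s of the 210 s allowed; `sign_off` gave no verdict.

**What I did:**
- Clicked the valve to bypass and drew the tray fully out to its front stop.
- Put the three used vials into the tub. It got knocked about 37 mm aside partway through, so I measured it again before the last drop.
- Stood the four fresh vials in the four corner wells.
- Pushed the tray home until it met its stop (about 18 N), then clicked the valve back to column.

**Last checks:**
- **Valve:** the white mark is at the green dot.
- **Tray:** its front edge is back on its starting pixels. The last picture into the slot shows vials upright in the rack.
- **Fresh vials:** all four were seen seated just before I pushed the tray home.
- **Used vials:** all three were seen in the tub in that same picture.

**Checks that failed or disagreed:**
- The final overhead tub check failed (size 0), most likely because the arm blocked the view.
- The final scene check for red caps found only one in the tub, so I counted the other two only from the earlier picture.
- When I first lowered onto the tray grip I felt about 9 N, under the 40 N limit. I didn't find the cause.

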